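Gauge two centrifuge adapter sleeves and sort them

ROBOT

A 6-joint arm with a two-finger parallel gripper is mounted at the origin on the work surface. World frame = base frame: x ahead of the robot, y to its left, z up, the work surface at z = 0. Lengths are in m, angles in rad, forces in N, time in s.
With the tool pointing down it reaches from about 0.3 to 0.875 m from the base axis. Payload 6.4 kg.
Tool frame: the origin (TCP) lies at the very end of the fingers, on their centre line; the grasp point (between the pads) lies tcp_to_grasp behind it (tcp_to_grasp is the distance from the TCP to the grasp point, in m); z points along the fingers, y is the direction in which the jaws open and shut (so a half turn about z gives the same grasp; the last joint's range is limited). The gripper opens to 85 mm and grips with 20 to 120 N. Pads are 22 mm wide; open, the fingers measure 114 mm over their backs; the gripper's body (76 mm by 85 mm) begins 54 mm behind the grasp point. The pads swing forward as they close: fully open they stand 13 mm farther back than shut.
Start: joints at [-0.206, 0.181, 1.607, -0, 1.354, -0.206], TCP at [0.575, 0, 0.231] pointing down, gripper open.
Joint ranges: [-2.99, 2.99], [-0.89, 2.07], [0.3, 2.58], [-1.14, 4.28], [0, 2.63], [-3.12, 3.12]. Speed limits (rad/s): [2.57, 2.57, 3.01, 3.14, 3.14, 3.14].

INTERFACE

Orientations are given as a unit quaternion [w, x, y, z].
In Python, from bench import get_obs, camera, hand_in, tcp_to_grasp gives the robot as it stands.
- The arm moves only by the shell command python3 -m inch 'ROWS' [OPENING]. ROWS is JSON, a list of rows, each an object with "delta_pos": the shift along the tool's x, y, z in cm, a list of three; "rotation": the turn, a rotation vector about the tool's x, y, z in rad, a list of three. In form: [{"delta_pos": [x, y, z], "rotation": [rx, ry, rz]}, ...]. A call has 1 to 10 rows; each row shifts and turns the commanded pose from where the row before left it, along the tool's axes as they then stand; what a row does not reach is not made up. A row lasts 1/10 s, in which the tool goes at most 50 mm and 8.59 degrees, less where a joint would pass 70% of its speed; a pose out of reach is approached as far as the arm can. A call is refused whole if a number of a shift passes 5 or a number of a turn 0.15, either way. A call with a gripper value outside its range is refused whole. OPENING is the finger opening in cm, from 0 to 8.54, set as the call begins (- or left out, the last holds). The fingers move at their own pace and stop on an object; the grip force is fixed at half the most. Time passes only in rows, so rows that do not move let the fingers close. It gives the time, the measured TCP pose, the force and the opening at its end, in the units of the state.
- get_obs(): the state, without advancing time (a new reading comes with each control period).
- camera(name): name is "scene" or "side" or "wrist"; returns a dict with "color" (480x640x3 uint8, red, green, blue), "vfov" (degrees; the focal length in pixels is half the picture's height over the tangent of half this angle, whatever the lens; pixels are square), "cx", "cy" (the principal point, pixels), "eye" and "orientation" of the camera in the world; the wrist camera has in their place "T_tool_cam" (4x4, takes a point from camera to tool coordinates, whose origin is the TCP and whose axes are the flange's). Camera axes: x right, y down, z forward; pixel columns grow to the right and rows downward; lengths in m; the calibration is good to about 2 mm. A picture is of the moment at which its call begins: read the wrist's pose just before it. There is no depth.
- hand_in(): hands the job in, once; it reports no verdict.
The state is a dict: "time_s": time; "q": joint angles; "dq": joint speeds; "joint_efforts": joint torques, N m; "eef_pos": TCP position; "eef_rot": TCP orientation; "wrist_force": force on the tool from outside, world axes, zero at the start; "torque": the same for the moment, N m; "opening": opening from 0.0 (shut) to 1.0 (fully open).
Only numpy, scipy, OpenCV 4.12 (cv2) and the standard library are available. Lean on these libraries where they do the work, as an engineer would, in place of code of your own. Each camera call takes 0.05 s, during which the arm holds its last target.

TASK

Check the two loose adapter sleeves on the steel gauge pin, one at a time: lower a sleeve over the pin as far as it goes without forcing it, and put it away before trying the other. The one that slides fully home onto the gauge's flange is good: stand it upright in the storage lane, in the gap between the two sleeves already there; the one that stops part-way is a reject: put it in the shallow square metal tray. Leave the stored sleeves and the vials undisturbed.

Things in the scene. Friction and masses are not known exactly. Their poses are not given: they have to be found in the camera images.
- sleeve_a: white rigid plastic adapter sleeve (a tube), 30 mm outside diameter, 60 mm tall, bore 19.6 mm wide at both ends, about 35 g, standing loose on the bench. Origin: centre of its underside; z up its axis. Both ends are alike. Its outside looks just like sleeve_b. Which of sleeve_a and sleeve_b is the shrunken one must be found with the gauge pin.
- sleeve_b: white rigid plastic adapter sleeve (a tube), 30 mm outside diameter, 60 mm tall, bore 19.6 mm wide at both ends, about 35 g, standing loose on the bench. Origin: centre of its underside; z up its axis. Both ends are alike. Its outside looks just like sleeve_a. Which of sleeve_a and sleeve_b is the shrunken one must be found with the gauge pin.
- sleeve_a_mid (a point): the middle of sleeve_a, 30 mm up its axis from the underside
- sleeve_b_mid (a point): the middle of sleeve_b, 30 mm up its axis from the underside
- gauge: fixed fit gauge: a dark round steel flange, 70 mm across, 12 mm thick, lying on the bench, with an upright steel pin at its centre, 16 mm in diameter for 30 mm above the flange, then tapering over 10 mm to a flat nose 9 mm across; its top is 52 mm above the bench. Origin: centre of the flange's underside; z up
- gauge_seat (a point): centre of the flange's top face, 12 mm above the bench, on the pin's axis; z up. A good sleeve slides down with nearly 2 mm play all round until its underside rests here; a shrunken one has a narrow waist inside its bore that catches on the taper, and stops with its underside about 13 mm higher (up to 18 mm if off centre)
- lane: the fixed storage lane: an aluminium channel 260 mm long (its x axis) and 54 mm wide, floor 4 mm thick, with two low fences 14 mm high above the bench that stand 42 mm apart inside, closed at both ends. Origin: centre of its underside; z up
- lane_gap (a point): middle of the lane, on top of its floor (4 mm above the bench): the middle of the gap between the two stored sleeves; x along the lane, y across it
- neighbour_near: stored sleeve, of the same kind and size as the others, standing loose in the lane about 68 mm from the gap's middle at the lane's -x end; leave it. Origin: centre of its underside
- neighbour_far: stored sleeve, of the same kind and size as the others, standing loose in the lane about 68 mm from the gap's middle at the lane's +x end; leave it. Origin: centre of its underside
- tray: the fixed reject tray: an empty open square aluminium tray 125 x 125 mm, 30 mm high, walls and floor about 4 mm thick. Origin: centre of its underside; x and y along its sides. A reject may stand or lie in it
- vial_1: small loose capped vial, 14 mm diameter, 46 mm tall, standing on the bench; leave it. Origin: centre of its underside
- vial_2: small loose capped vial, 14 mm diameter, 46 mm tall, standing on the bench; leave it. Origin: centre of its underside

How it is judged:
On the way, in this order (a step that is already met when the one before it is completed fails the run):
1. a first sleeve is tried on the gauge pin until it stops: the good one on the flange (within 4 mm), or the shrunken one caught on the taper (underside less than 21 mm above the flange) (((horizontal distance between sleeve_a and gauge_seat below 0.005 m and angle between sleeve_a's own z axis and vertical below 0.15 rad and z of sleeve_a in the frame of gauge_seat below 0.004 m) or (horizontal distance between sleeve_b and gauge_seat below 0.005 m and angle between sleeve_b's own z axis and vertical below 0.15 rad and z of sleeve_b in the frame of gauge_seat below 0.021 m))), for 0.2 s.
2. with that sleeve put away in its right place (lane or tray), the other one is tried on the gauge pin until it stops ((((horizontal distance between sleeve_a and gauge_seat below 0.005 m and angle between sleeve_a's own z axis and vertical below 0.15 rad and z of sleeve_a in the frame of gauge_seat below 0.004 m) and (x of sleeve_b_mid in the frame of tray between -0.062 and 0.062 m and y of sleeve_b_mid in the frame of tray between -0.062 and 0.062 m and z of sleeve_b_mid in the frame of tray below 0.045 m)) or ((horizontal distance between sleeve_b and gauge_seat below 0.005 m and angle between sleeve_b's own z axis and vertical below 0.15 rad and z of sleeve_b in the frame of gauge_seat below 0.021 m) and (x of sleeve_a in the frame of lane_gap between -0.032 and 0.032 m and y of sleeve_a in the frame of lane_gap between -0.01 and 0.01 m and z of sleeve_a in the frame of lane_gap below 0.004 m and angle between sleeve_a's own z axis and vertical below 0.1 rad)))), for 0.2 s.
At the end, for the whole second after the job is handed in: Good sleeve upright (0.1 rad) on the lane floor (4 mm), between the fences, axis within 32 mm of the gap's middle; shrunken sleeve in the tray, standing or lying (its middle inside the outline, under 45 mm above the tray's underside); both at rest (20 mm/s) (x of sleeve_a in the frame of lane_gap between -0.032 and 0.032 m and y of sleeve_a in the frame of lane_gap between -0.01 and 0.01 m and z of sleeve_a in the frame of lane_gap below 0.004 m and angle between sleeve_a's own z axis and vertical below 0.1 rad and x of sleeve_b_mid in the frame of tray between -0.062 and 0.062 m and y of sleeve_b_mid in the frame of tray between -0.062 and 0.062 m and z of sleeve_b_mid in the frame of tray below 0.045 m and linear speed of each of sleeve_a, sleeve_b below 0.02 m/s); the robot touches nothing.
It fails at once if a stored sleeve is knocked over or moved more than 30 mm (angle between any of neighbour_near, neighbour_far's own z axis and vertical above 0.6 rad or distance of any of neighbour_near, neighbour_far from where it was at the start of the episode above 0.03 m).
It fails at once if a vial is knocked over or moved more than 30 mm (angle between any of vial_1, vial_2's own z axis and vertical above 0.6 rad or distance of any of vial_1, vial_2 from where it was at the start of the episode above 0.03 m).
It fails at once if a sleeve is forced onto the gauge (over 40 N) (contact force between any of sleeve_a, sleeve_b and gauge above 40 N).
It also fails if it takes over 72 s, if anything falls off the work surface, if the arm or the gripper's body presses on something with over 40 N, if the wrist force passes 120 N, or if a joint passes its speed limit or range.

## Working session

There is one attempt and no reset: what is moved stays moved. The work goes in short steps, Python scripts to look and compute and a shell command to move; the robot and the scene stay as the last step left them, time stands still between calls to the robot, and variables do not carry over. Pictures are saved under pics/ and viewed, and the job is handed in when it is done.

```bash
ls; mkdir -p pics; python3 - <<'E'
from bench import *
import cv2
print(tcp_to_grasp, get_obs())
for n in ("scene","side","wrist"):
    c=camera(n); cv2.imwrite(f"pics/{n}0.png",c["color"][:,:,::-1]); c.pop("color"); print(n,c)
E
```

```text
pics
0.0187 {'time_s': 0.0, 'q': array([-2.06339907e-01,  1.81538110e-01,  1.60796049e+00, -1.64195175e-05,
        1.35380348e+00, -2.06317819e-01]), 'dq': array([ 1.65188579e-03, -1.24014501e-03,  3.98048911e-04,  1.55462055e-03,
        7.43445558e-06, -4.94579698e-04]), 'joint_efforts': array([ 3.41415571e-04, -4.44869328e+01, -3.51340663e+01, -2.51131587e-04,
        9.11703974e-03,  3.43231875e-05]), 'eef_pos': array([5.74469420e-01, 1.00394873e-04, 2.30408763e-01]), 'eef_rot': array([-7.10982137e-04,  7.07113077e-01,  7.07099968e-01, -4.74444936e-04]), 'wrist_force': array([-0.16066256, -0.08805546, -0.08677719]), 'torque': array([ 0.00310067, -0.03371464,  0.06752325]), 'opening': 1.0003999127686436}
scene {'vfov': 48.99274057130094, 'cx': 316.90428615155605, 'cy': 235.37599231718315, 'eye': array([1.18311112, 0.23241332, 0.6259025 ]), 'orientation': array([-0.23364924,  0.52126012,  0.74493522, -0.34462652])}
side {'vfov': 44.55486044015106, 'cx': 313.48548370441915, 'cy': 232.79482851155726, 'eye': array([ 0.08371791, -0.68935835,  0.73879214]), 'orientation': array([-0.40274389,  0.86992412, -0.25862553,  0.11892109])}
wrist {'vfov': 67.93019583680478, 'cx': 322.38660269224533, 'cy': 243.6724385539073, 'T_tool_cam': array([[ 2.16731671e-04, -9.54938701e-01, -2.96803017e-01,
         7.58683346e-02],
       [ 9.99999971e-01,  1.76933390e-04,  1.60952283e-04,
        -5.16265386e-04],
       [-1.01185200e-04, -2.96803043e-01,  9.54938712e-01,
        -1.44021024e-01],
       [ 0.00000000e+00,  0.00000000e+00,  0.00000000e+00,
         1.00000000e+00]])}
```

View pics/scene0.png

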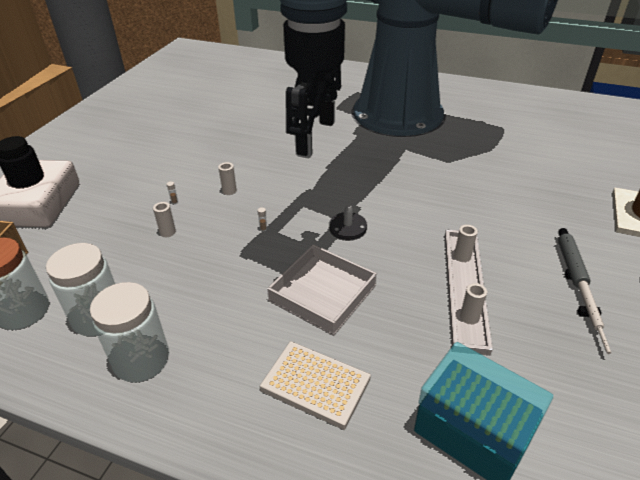

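View pics/side0.png

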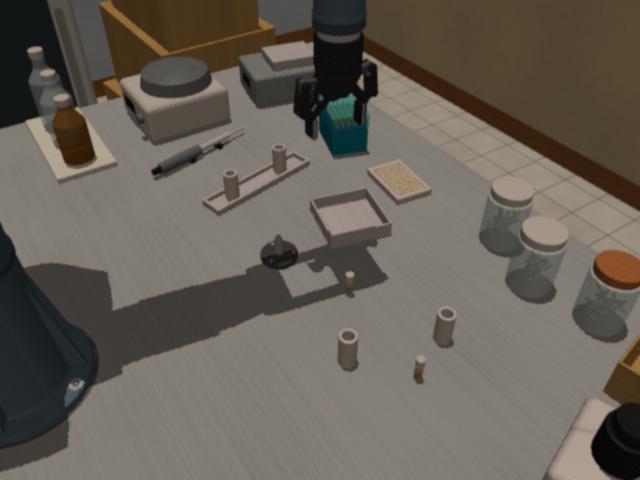

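View pics/wrist0.png

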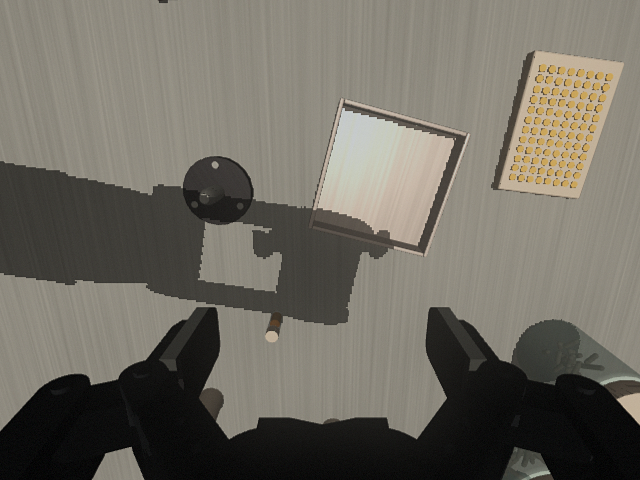

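```bash
cat > h.py <<'E'
import numpy as np, cv2
from scipy.spatial.transform import Rotation as R
from bench import *
def Rq(q): q=np.array(q); return R.from_quat([q[1],q[2],q[3],q[0]]).as_matrix()
def cam(name, save=None):
    o=get_obs(); c=camera(name)
    if save: cv2.imwrite(save,c["color"][:,:,::-1])
    f=240/np.tan(np.radians(c["vfov"]/2))
    if name=="wrist":
        T=np.array(c["T_tool_cam"]); Rt=Rq(o["eef_rot"]); Rc=Rt@T[:3,:3]; e=Rt@T[:3,3]+o["eef_pos"]
    else: Rc=Rq(c["orientation"]); e=np.array(c["eye"])
    d=dict(R=Rc,e=e,f=f,cx=c["cx"],cy=c["cy"]); return c["color"],d
def pt(d,u,v,z):
    r=d["R"]@np.array([(u-d["cx"])/d["f"],(v-d["cy"])/d["f"],1.]); return d["e"]+r*(z-d["e"][2])/r[2]
def pr(d,p):
    q=d["R"].T@(np.array(p)-d["e"]); return q[0]/q[2]*d["f"]+d["cx"],q[1]/q[2]*d["f"]+d["cy"]
def crop(img,x0,y0,w,h,s,out):
    cv2.imwrite(out,cv2.resize(img[y0:y0+h,x0:x0+w,::-1],None,fx=s,fy=s,interpolation=cv2.INTER_CUBIC))
E
python3 - <<'E'
from h import *
import pickle
D={}
for n in ("scene","side","wrist"):
    im,d=cam(n); D[n]=(im,d)
pickle.dump(D,open("D0.pkl","wb"))
im=D["scene"][0]; crop(im,140,140,160,120,5,"pics/c1.png"); crop(im,260,190,160,120,5,"pics/c2.png"); crop(im,420,215,160,140,4,"pics/c3.png")
im=D["side"][0]; crop(im,320,260,160,130,5,"pics/c4.png"); crop(im,195,130,200,150,4,"pics/c5.png")
E
```

```text
(no output)
```

View pics/c1.png

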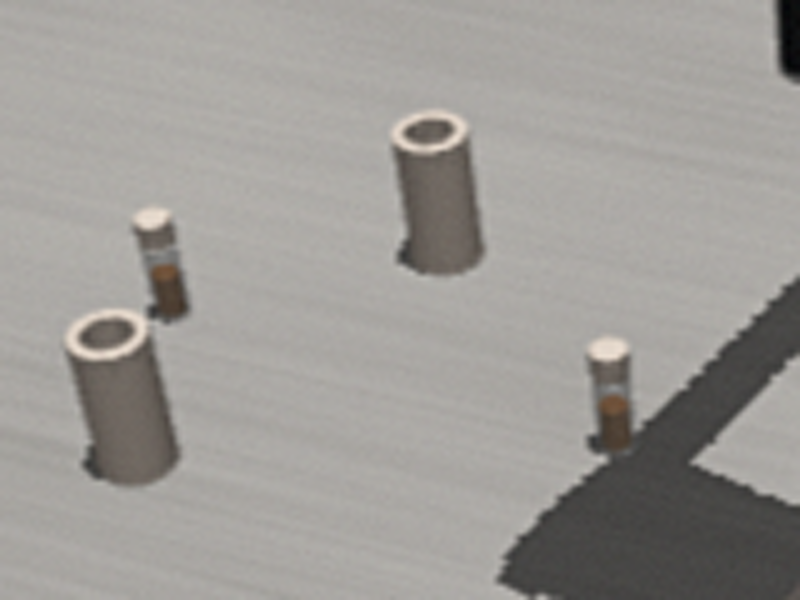

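View pics/c2.png

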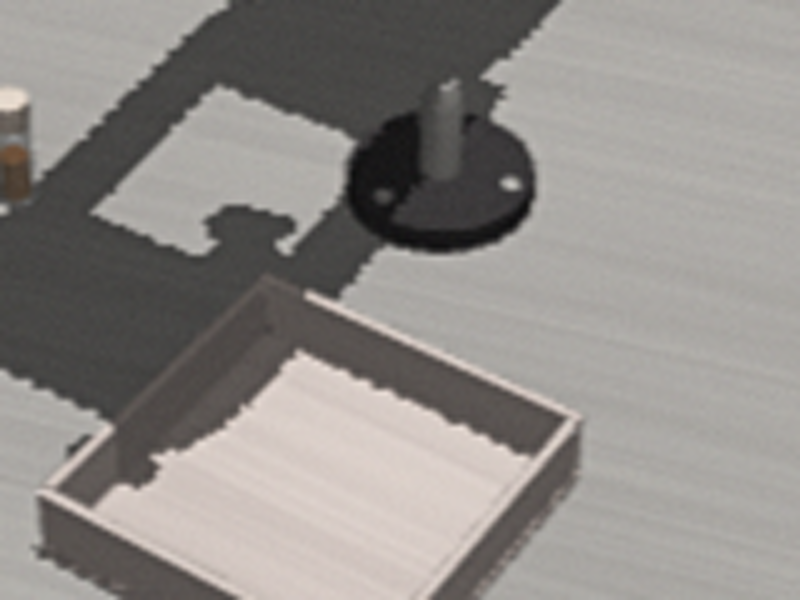

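View pics/c3.png

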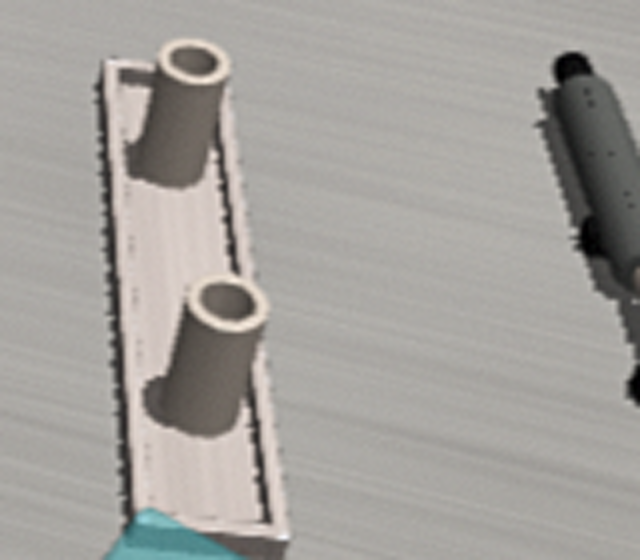

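View pics/c4.png

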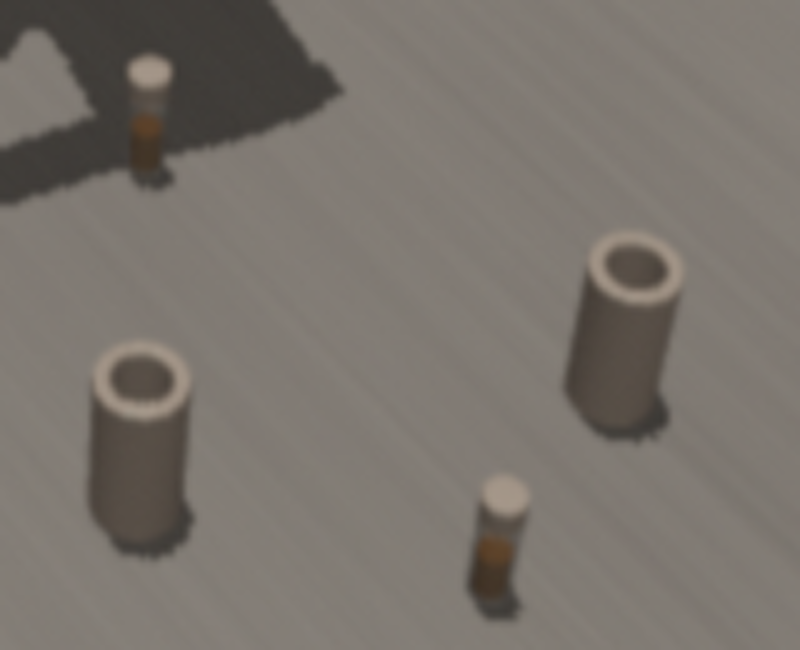

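View pics/c5.png

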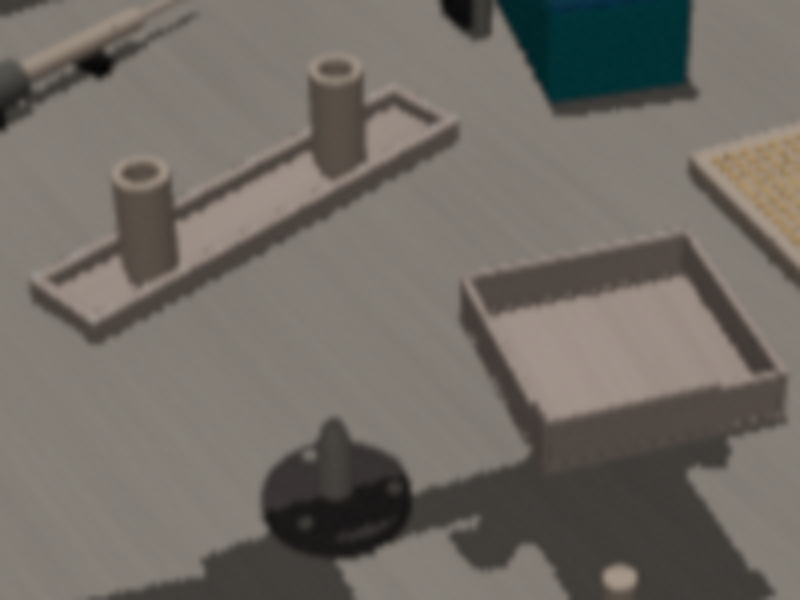

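```bash
python3 - <<'E'
from h import *
import pickle
D=pickle.load(open("D0.pkl","rb")); S,T,W=[D[k][1] for k in("scene","side","wrist")]
for n,a,b,z in [("P",(225.8,166.4),(348.2,336),.06),("Q",(161.6,207.2),(447,313.8),.06),("vL",(170.4,183.8),(421,359.2),.046),("vR",(261.6,209.8),(350,274.4),.046),("pin",(350,206.8),(278.75,235.5),.052),("N1",(468.3,230.5),(230.5,173.5),.064),("N2",(477,291),(279,147.5),.064),
 ("t1",(313,245.6),(331,234),.03),("t2",(268,288.6),(390.8,224.5),.03),("t3",(376,273),(311.5,200.5),.03)]:
    print(n,pt(S,*a,z).round(4)[:2],pt(T,*b,z).round(4)[:2])
print("wrist pin",pt(W,207,197,.052).round(4),"flange",pt(W,218,190,.012).round(4))
for u,v in [(343,99),(469,133),(425,255),(310,227)]: print(pt(W,u,v,.03).round(4))
E
```

```text
P [ 0.4372 -0.2397] [ 0.4332 -0.2453]
Q [ 0.5908 -0.2857] [ 0.586  -0.2928]
vL [ 0.5076 -0.3234] [ 0.504  -0.3292]
vR [ 0.5227 -0.1247] [ 0.5205 -0.1297]
pin [0.469  0.0238] [0.4678 0.0168]
N1 [0.4798 0.2304] [0.4772 0.2239]
N2 [0.6126 0.2616] [0.609  0.2547]
t1 [ 0.5649 -0.0108] [ 0.5638 -0.0102]
t2 [ 0.6819 -0.0413] [ 0.6746 -0.0494]
t3 [0.5924 0.1071] [0.5895 0.0963]
wrist pin [0.4689 0.0201 0.052 ] flange [0.4677 0.0204 0.012 ]
[0.5926 0.1051 0.03  ]
[0.7096 0.0759 0.03  ]
[ 0.6792 -0.0433  0.03  ]
[ 0.5617 -0.0138  0.03  ]
```

```bash
python3 -m inch '[{"delta_pos":[-3,-1.74,0.7],"rotation":[0,0,0]},{"delta_pos":[-3,-1.74,0.7],"rotation":[0,0,0]},{"delta_pos":[-3,-1.74,0.7],"rotation":[0,0,0]},{"delta_pos":[-3,-1.74,0.7],"rotation":[0,0,0]},{"delta_pos":[-3,-1.74,0.7],"rotation":[0,0,0]},{"delta_pos":[-3,-1.74,0.7],"rotation":[0,0,0]},{"delta_pos":[-3,-1.74,0.7],"rotation":[0,0,0]},{"delta_pos":[-3.25,-1.75,0.7],"rotation":[0,0,0]}]' 6
python3 -m inch '[{"delta_pos":[0,0,0],"rotation":[0,0,0.149]},{"delta_pos":[0,0,0],"rotation":[0,0,0.149]},{"delta_pos":[0,0,0],"rotation":[0,0,0.149]},{"delta_pos":[0,0,0],"rotation":[0,0,0.149]},{"delta_pos":[0,0,0],"rotation":[0,0,0.149]},{"delta_pos":[0,0,0],"rotation":[0,0,0.149]},{"delta_pos":[0,0,0],"rotation":[0,0,0.149]},{"delta_pos":[0,0,0],"rotation":[0,0,0.149]},{"delta_pos":[0,0,0],"rotation":[0,0,0.149]},{"delta_pos":[0,0,0],"rotation":[0,0,0]}]'
python3 - <<'E'
from h import *
import pickle
o=get_obs(); print(o["q"],o["dq"],o["eef_pos"],Rq(o["eef_rot"]))
im,d=cam("wrist","pics/w1.png"); pickle.dump(d,open("w1.pkl","wb"))
E
```

```text
time_s: 1.1
eef_pos: [0.4349, -0.2434, 0.1751]
eef_rot: [0.0, 0.707, 0.707, 0.0]
wrist_force: [-0.1, -0.7, 0.2]
opening: 0.703
time_s: 2.1
eef_pos: [0.4357, -0.2425, 0.1753]
eef_rot: [-0.0, 0.993, 0.114, -0.0]
wrist_force: [-0.6, 0.6, 0.6]
opening: 0.703
[-7.46345035e-01  6.92106096e-02  1.85077632e+00 -8.99425717e-06
  1.22161383e+00  5.95970574e-01] [-0.00065603 -0.00168581  0.00121072 -0.00095433 -0.00037202 -0.158333  ] [ 0.43568646 -0.24247115  0.17528116] [[ 9.74010936e-01  2.26500984e-01 -1.16883706e-05]
 [ 2.26500984e-01 -9.74010936e-01 -7.02207064e-07]
 [-1.15436514e-05 -1.96347007e-06 -1.00000000e+00]]
```

View pics/w1.png

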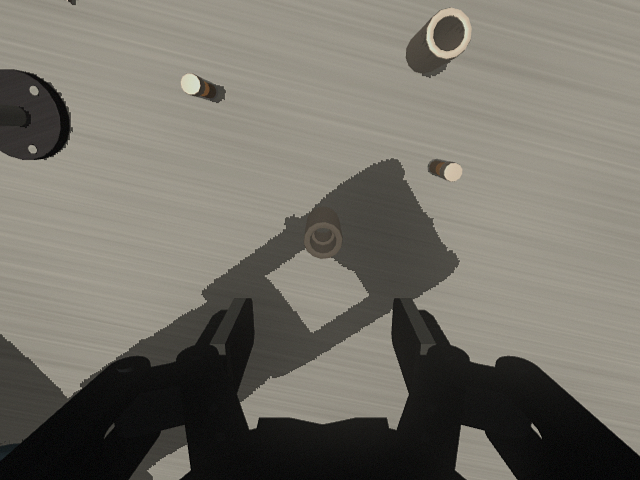

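```bash
python3 - <<'E'
from h import *
import pickle
d=pickle.load(open("w1.pkl","rb")); im=cv2.imread("pics/w1.png")[:,:,::-1]
a=im[200:275,280:370]; b=im[0:75,400:490]
c=np.clip(np.hstack([a*2.5,b.astype(float)]),0,255).astype(np.uint8)
cv2.imwrite("pics/w1c.png",cv2.resize(c[:,:,::-1],None,fx=4.4,fy=4.4,interpolation=cv2.INTER_CUBIC))
for z,u,v in [(.06,323,240),(.06,450,33),(.046,191,84),(.046,453,172)]: print(pt(d,u,v,z).round(4))
print(pr(d,[.435,-.2425,.06]))
E
```

```text
[ 0.4335 -0.2433  0.06  ]
[ 0.5875 -0.2913  0.06  ]
[ 0.5201 -0.1275  0.046 ]
[ 0.504  -0.3278  0.046 ]
(np.float64(322.419803703241), np.float64(237.91128351688238))
```

View pics/w1c.png

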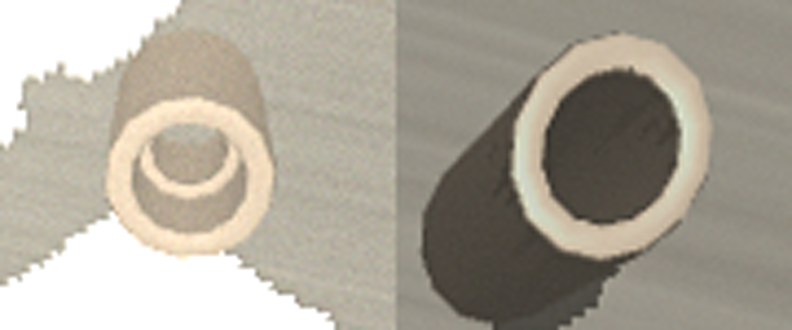

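```bash
python3 -m inch '[{"delta_pos":[-0.15,0,2.5],"rotation":[0,0,0]},{"delta_pos":[0,0,3],"rotation":[0,0,0]},{"delta_pos":[0,0,3],"rotation":[0,0,0]},{"delta_pos":[0,0,2.5],"rotation":[0,0,0]},{"delta_pos":[0,0,2],"rotation":[0,0,0]},{"delta_pos":[0,0,1.5],"rotation":[0,0,0]},{"delta_pos":[0,0,0.7],"rotation":[0,0,0]},{"delta_pos":[0,0,0],"rotation":[0,0,0]}]'
python3 -m inch '[{"delta_pos":[0,0,0],"rotation":[0,0,0]},{"delta_pos":[0,0,0],"rotation":[0,0,0]},{"delta_pos":[0,0,0],"rotation":[0,0,0]},{"delta_pos":[0,0,0],"rotation":[0,0,0]},{"delta_pos":[0,0,0],"rotation":[0,0,0]},{"delta_pos":[0,0,0],"rotation":[0,0,0]},{"delta_pos":[0,0,0],"rotation":[0,0,0]}]' 2
python3 -m inch '[{"delta_pos":[0,0,-1],"rotation":[0,0,0]},{"delta_pos":[0,0,-3],"rotation":[0,0,0]},{"delta_pos":[0,0,-4],"rotation":[0,0,0]},{"delta_pos":[0,0,-2],"rotation":[0,0,0]},{"delta_pos":[0,0,0],"rotation":[0,0,0]},{"delta_pos":[0,0,0],"rotation":[0,0,0]}]'
python3 - <<'E'
from h import *
cam("wrist","pics/w2.png")
E
```

```text
time_s: 2.95
eef_pos: [0.4337, -0.2423, 0.0225]
eef_rot: [-0.001, 0.993, 0.116, -0.001]
wrist_force: [0.6, 0.2, -0.6]
opening: 0.704
time_s: 3.65
eef_pos: [0.4351, -0.2435, 0.0245]
eef_rot: [0.001, 0.993, 0.115, 0.001]
wrist_force: [-0.8, 1.3, 6.9]
opening: 0.335
time_s: 4.25
eef_pos: [0.4343, -0.2428, 0.1237]
eef_rot: [0.0, 0.993, 0.115, 0.0]
wrist_force: [0.1, -0.0, -0.4]
opening: 0.334
```

View pics/w2.png

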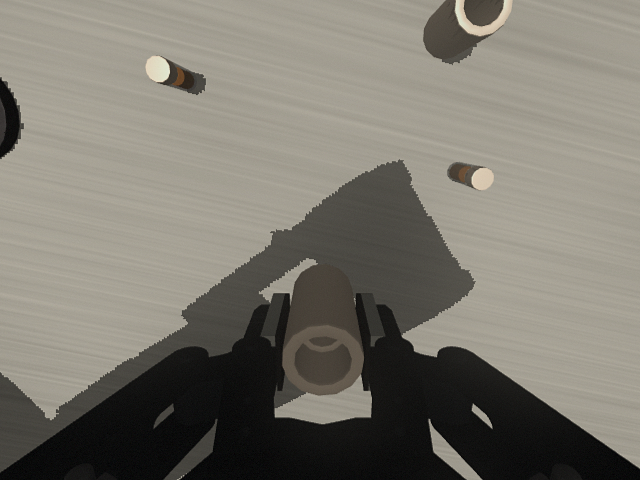

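```bash
python3 -m inch '[{"delta_pos":[0.9,-2.0,0],"rotation":[0,0,0]},{"delta_pos":[1.2,-3.2,0],"rotation":[0,0,0]},{"delta_pos":[1.2,-3.2,0],"rotation":[0,0,0]},{"delta_pos":[1.2,-3.2,0],"rotation":[0,0,0]},{"delta_pos":[1.2,-3.2,0],"rotation":[0,0,0]},{"delta_pos":[1.2,-3.2,0],"rotation":[0,0,0]},{"delta_pos":[1.2,-3.2,0],"rotation":[0,0,0]},{"delta_pos":[1.2,-3.65,0],"rotation":[0,0,0]},{"delta_pos":[0,0,1.5],"rotation":[0,0,0]},{"delta_pos":[0,0,0],"rotation":[0,0,0]}]'
python3 - <<'E'
from h import *
import pickle
D={}
for n in("wrist","scene","side"): D[n]=cam(n,f"pics/{n}3.png")
pickle.dump(D,open("D3.pkl","wb"))
crop(D["scene"][0],290,120,120,120,5,"pics/s3c.png")
crop(D["side"][0],220,160,120,120,5,"pics/t3c.png")
print(get_obs()["eef_pos"])
E
```

```text
time_s: 5.3
eef_pos: [0.4656, 0.0219, 0.1054]
eef_rot: [-0.001, 0.993, 0.116, -0.003]
wrist_force: [-0.8, 0.6, -0.8]
opening: 0.341
[0.46766209 0.01993702 0.10773773]
```

View pics/wrist3.png

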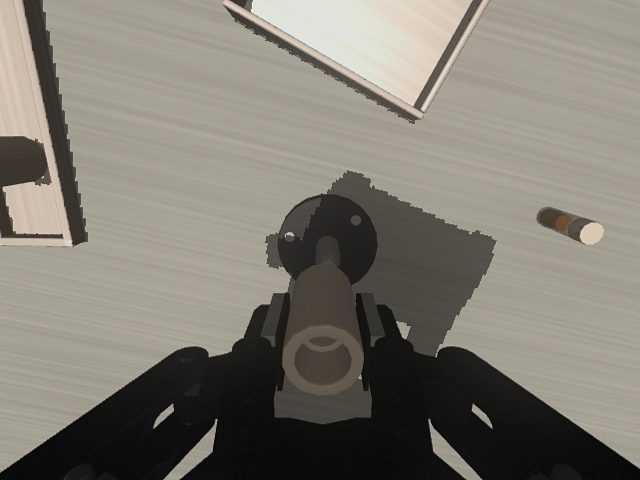

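View pics/s3c.png

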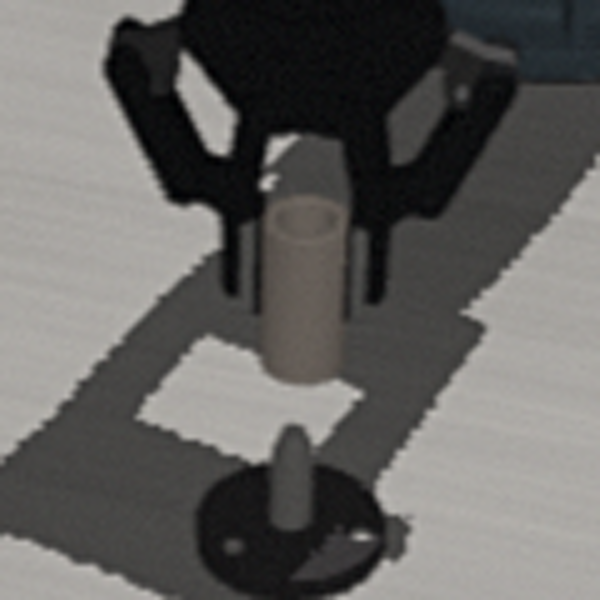

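View pics/t3c.png

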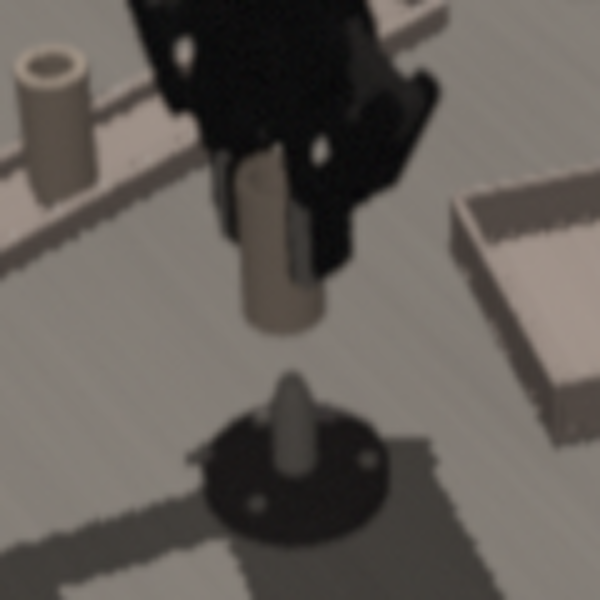

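```bash
python3 - <<'E'
from h import *
import pickle
D=pickle.load(open("D3.pkl","rb")); S,T,W=[D[k][1] for k in("scene","side","wrist")]
zb=.1077-.0237
print("scene top",pt(S,351.2,164,zb+.06),"bot",pt(S,350.4,192,zb),"pin",pt(S,348.6,206,.052))
print("side bot",pt(T,276.8,221.6,zb),"pin",pt(T,278.2,235.4,.052))
print("wrist top",pt(W,322.5,360,zb+.06)," flange", pt(W,327,240,.012))
def circ(d,c,r): 
    a=np.linspace(0,2*np.pi,64); return np.array([pr(d,[c[0]+r*np.cos(t),c[1]+r*np.sin(t),c[2]]) for t in a])
# overlays using TCP position for sleeve and estimate for pin
for n,(im,d) in D.items():
    o=im[:,:,::-1].copy()
    big=cv2.resize(o,None,fx=4,fy=4,interpolation=cv2.INTER_CUBIC)
    for c,r,col in [((.4677,.0199,zb),.015,(0,255,0)),((.4677,.0199,zb+.06),.015,(0,255,0)),((.4677,.0199,.012),.035,(0,0,255)),((.4677,.0199,.052),.0045,(0,0,255))]:
        p=((circ(d,c,r)+.5)*4).astype(int); cv2.polylines(big,[p],True,col,1)
    u,v=pr(d,(.468,.02,.06)); u=int(u*4);v=int(v*4)
    cv2.imwrite(f"pics/{n}3o.png",big[max(0,v-300):v+300,max(0,u-300):u+300])
E
```

```text
scene top [0.47224097 0.02398671 0.144     ] bot [0.4685376  0.02333213 0.084     ] pin [0.46764966 0.02071101 0.052     ]
side bot [0.46616705 0.01829519 0.084     ] pin [0.46709202 0.01754164 0.052     ]
wrist top [0.46636519 0.02208466 0.144     ]  flange [0.4698113  0.02002324 0.012     ]
```

View pics/scene3o.png

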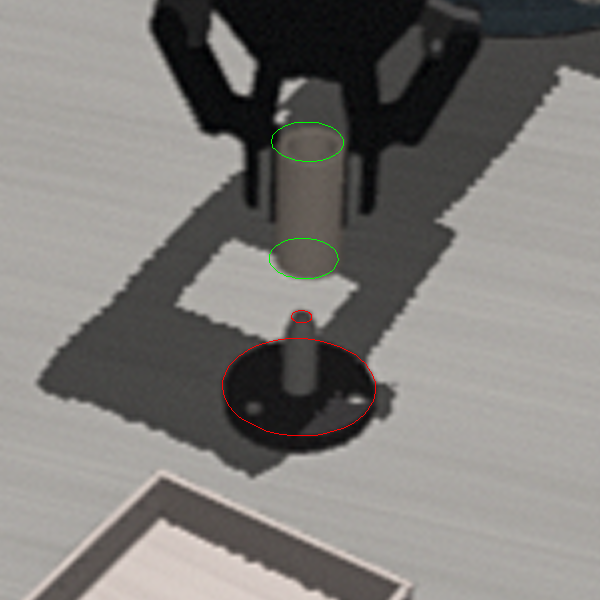

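View pics/side3o.png

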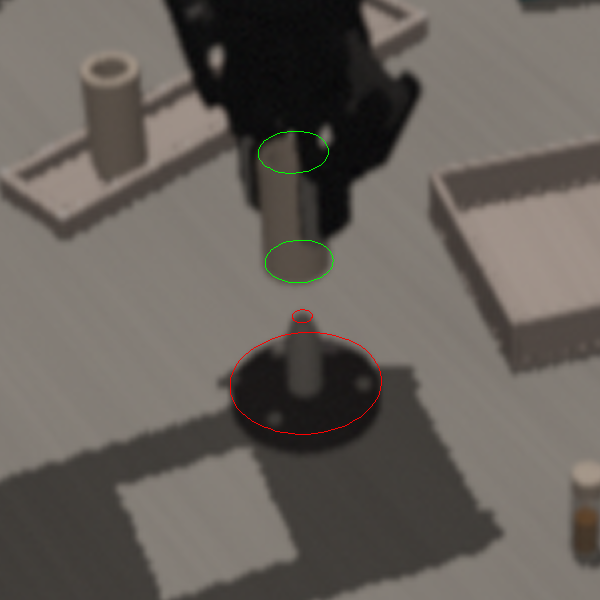

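View pics/wrist3o.png

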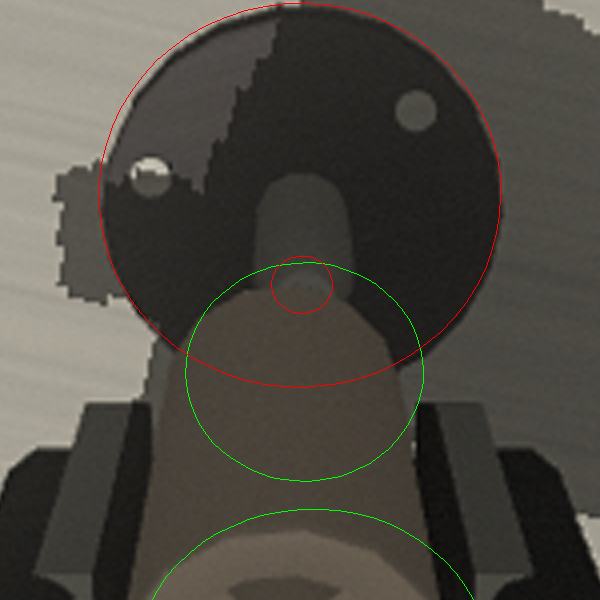

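```bash
cat > ov.py <<'E'
from h import *
import sys,pickle
tag=sys.argv[1]; off=.0237
cx,cy=.4679,.0199
D={n:(*cam(n),get_obs()["eef_pos"]) for n in("wrist","scene","side")}
def circ(d,c,r): 
    a=np.linspace(0,2*np.pi,64); return np.array([pr(d,[c[0]+r*np.cos(t),c[1]+r*np.sin(t),c[2]]) for t in a])
outs=[]
for n,(im,d,p) in D.items():
    print(n,p.round(4)); zb=p[2]-off
    big=cv2.resize(im[:,:,::-1],None,fx=4,fy=4,interpolation=cv2.INTER_CUBIC)
    for c,r,col in [((p[0],p[1],zb),.015,(0,255,0)),((p[0],p[1],zb+.06),.015,(0,255,0)),((cx,cy,.012),.035,(0,0,255)),((cx,cy,.052),.0045,(0,0,255))]:
        cv2.polylines(big,[((circ(d,c,r)+.5)*4).astype(int)],True,col,1)
    u,v=pr(d,(.468,.02,.07)); u=int(u*4);v=int(v*4)
    cv2.imwrite(f"pics/{n}{tag}.png",big[max(0,v-300):v+300,max(0,u-300):u+300])
pickle.dump(D,open(f"D{tag}.pkl","wb"))
E
python3 ov.py 4
```

```text
wrist [0.4681 0.0197 0.1081]
scene [0.4683 0.0196 0.1084]
side [0.4684 0.0196 0.1086]
```

View pics/scene4.png

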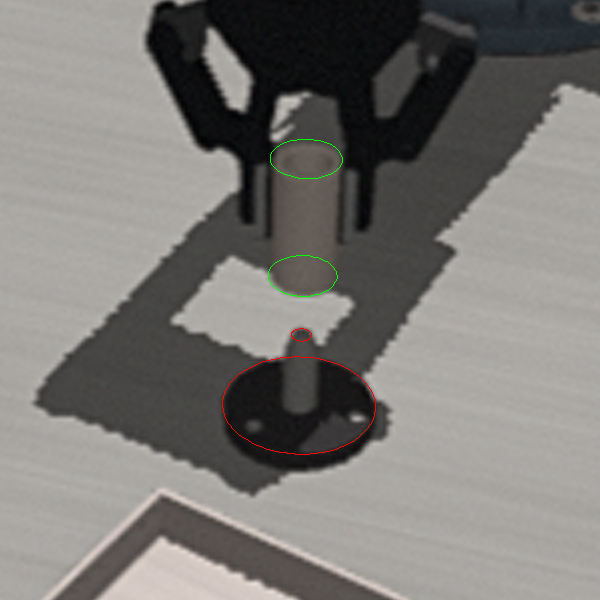

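View pics/side4.png

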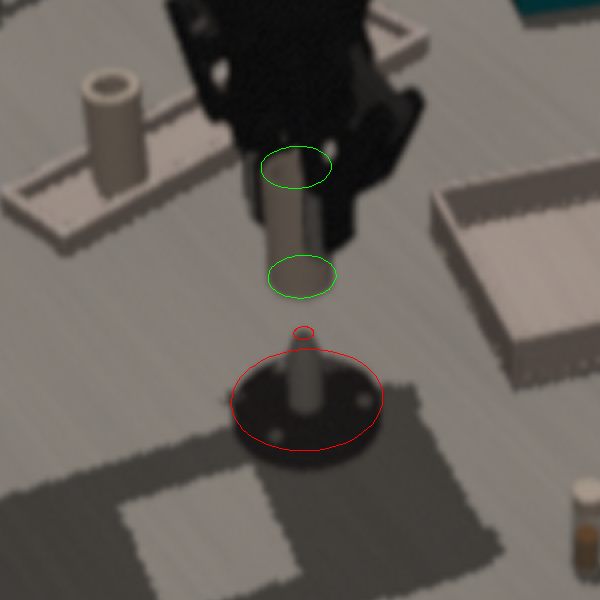

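View pics/wrist4.png

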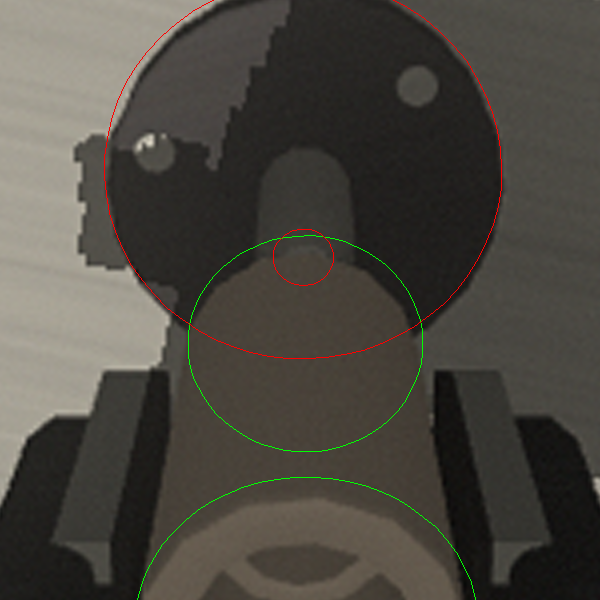

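```bash
python3 -m inch '[{"delta_pos":[0.08,-0.03,1.0],"rotation":[0,0,0]},{"delta_pos":[0,0,1.0],"rotation":[0,0,0]},{"delta_pos":[0,0,0.8],"rotation":[0,0,0]},{"delta_pos":[0,0,0.4],"rotation":[0,0,0]},{"delta_pos":[0,0,0.4],"rotation":[0,0,0]},{"delta_pos":[0,0,0.4],"rotation":[0,0,0]},{"delta_pos":[0,0,0],"rotation":[0,0,0]},{"delta_pos":[0,0,0],"rotation":[0,0,0]}]'
python3 ov.py 5
```

```text
time_s: 6.4
eef_pos: [0.469, 0.0208, 0.0684]
eef_rot: [0.0, 0.993, 0.115, 0.0]
wrist_force: [-0.2, 0.0, -0.5]
opening: 0.335
wrist [0.4691 0.0208 0.0685]
scene [0.4692 0.0208 0.0686]
side [0.4692 0.0208 0.0686]
```

View pics/scene5.png

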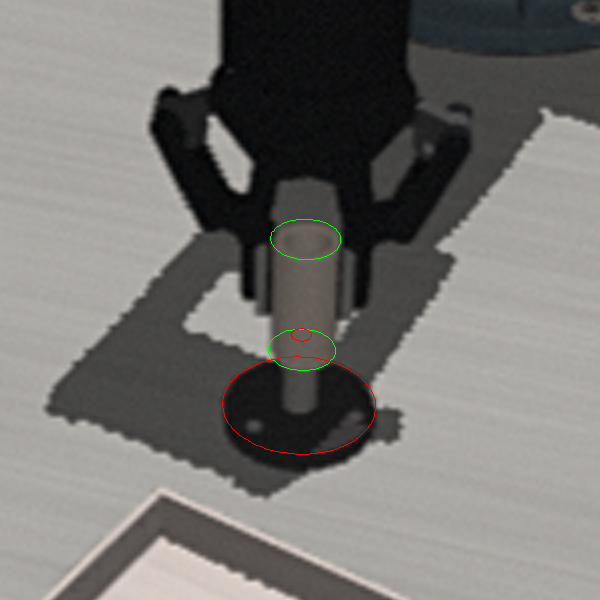

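View pics/side5.png

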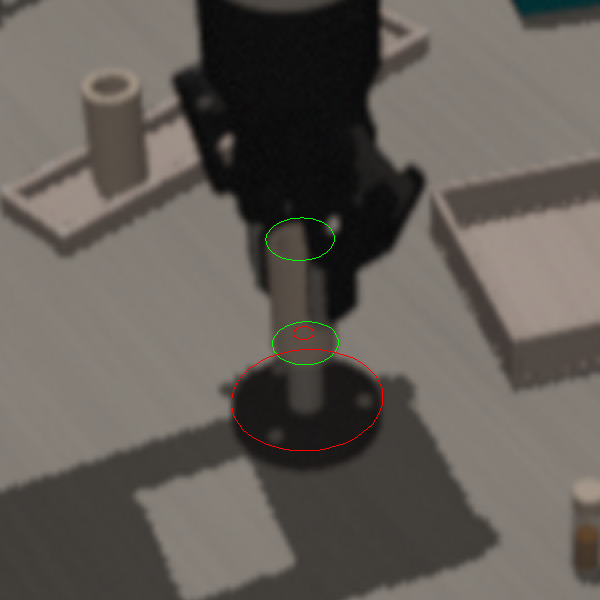

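View pics/wrist5.png

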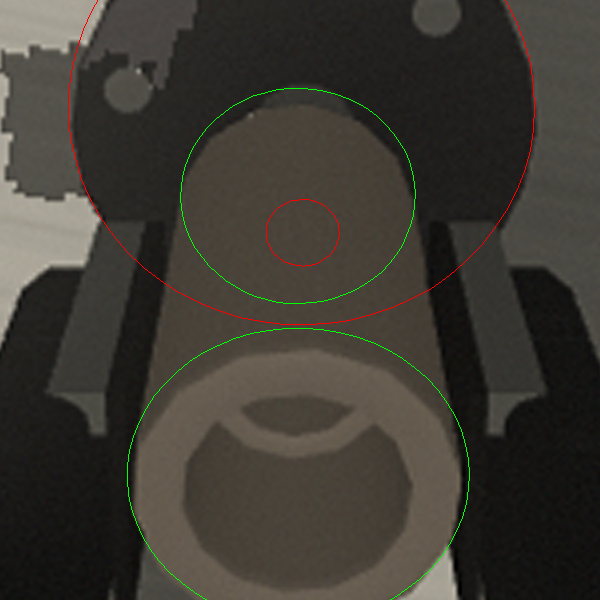

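```bash
python3 -m inch '[{"delta_pos":[0,0.06,0.4],"rotation":[0,0,0]},{"delta_pos":[0,0,0.4],"rotation":[0,0,0]},{"delta_pos":[0,0,0.3],"rotation":[0,0,0]},{"delta_pos":[0,0,0.2],"rotation":[0,0,0]},{"delta_pos":[0,0,0],"rotation":[0,0,0]}]'
python3 -m inch '[{"delta_pos":[0,0,0.1],"rotation":[0,0,0]},{"delta_pos":[0,0,0.1],"rotation":[0,0,0]},{"delta_pos":[0,0,0.1],"rotation":[0,0,0]},{"delta_pos":[0,0,0],"rotation":[0,0,0]}]'
```

```text
time_s: 7.05
eef_pos: [0.4688, 0.0203, 0.0548]
eef_rot: [-0.0, 0.993, 0.115, -0.0]
wrist_force: [0.1, -0.7, -1.0]
opening: 0.336
time_s: 7.45
eef_pos: [0.4689, 0.0201, 0.0522]
eef_rot: [0.0, 0.993, 0.115, -0.0]
wrist_force: [-2.0, -0.7, 0.9]
opening: 0.338
```

```bash
python3 -m inch '[{"delta_pos":[0,0,0.1],"rotation":[0,0,0]},{"delta_pos":[0,0,0.1],"rotation":[0,0,0]},{"delta_pos":[0,0,0],"rotation":[0,0,0]}]'
python3 -m inch '[{"delta_pos":[0,0,0.1],"rotation":[0,0,0]},{"delta_pos":[0,0,0.1],"rotation":[0,0,0]},{"delta_pos":[0,0,0],"rotation":[0,0,0]}]'
```

```text
time_s: 7.75
eef_pos: [0.4687, 0.0199, 0.0504]
eef_rot: [0.0, 0.993, 0.115, -0.001]
wrist_force: [-3.8, -3.0, 5.0]
opening: 0.338
time_s: 8.05
eef_pos: [0.4683, 0.0196, 0.0488]
eef_rot: [0.0, 0.993, 0.115, -0.001]
wrist_force: [-6.6, -4.0, 11.1]
opening: 0.339
```

```bash
python3 -m inch '[{"delta_pos":[-0.1,0.05,0.1],"rotation":[0,0,0]},{"delta_pos":[0,0,0],"rotation":[0,0,0]}]'
python3 -m inch '[{"delta_pos":[0,0,0.1],"rotation":[0,0,0]},{"delta_pos":[0,0,0],"rotation":[0,0,0]}]'
```

```text
time_s: 8.25
eef_pos: [0.4679, 0.0193, 0.0479]
eef_rot: [0.0, 0.993, 0.115, -0.0]
wrist_force: [-5.4, -1.2, 10.4]
opening: 0.336
time_s: 8.45
eef_pos: [0.468, 0.0193, 0.0475]
eef_rot: [0.0, 0.993, 0.115, -0.001]
wrist_force: [-8.8, -0.3, 18.2]
opening: 0.34
```

```bash
python3 ov.py 6
```

```text
wrist [0.4681 0.0193 0.0476]
scene [0.468  0.0193 0.0476]
side [0.468  0.0193 0.0476]
```

View pics/side6.png

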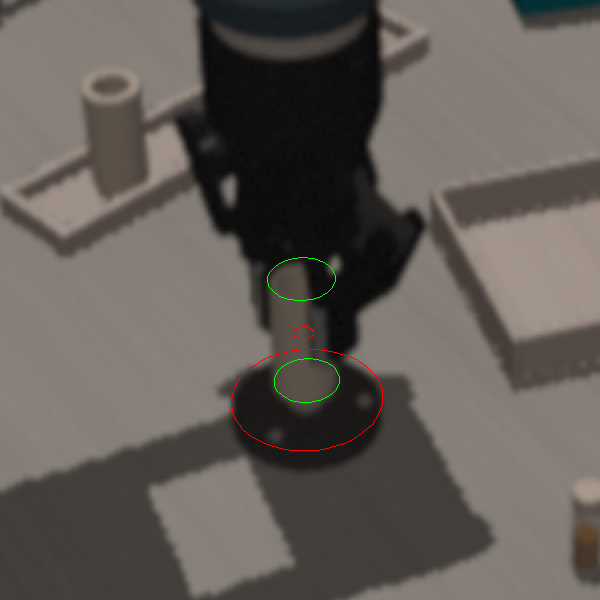

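View pics/scene6.png

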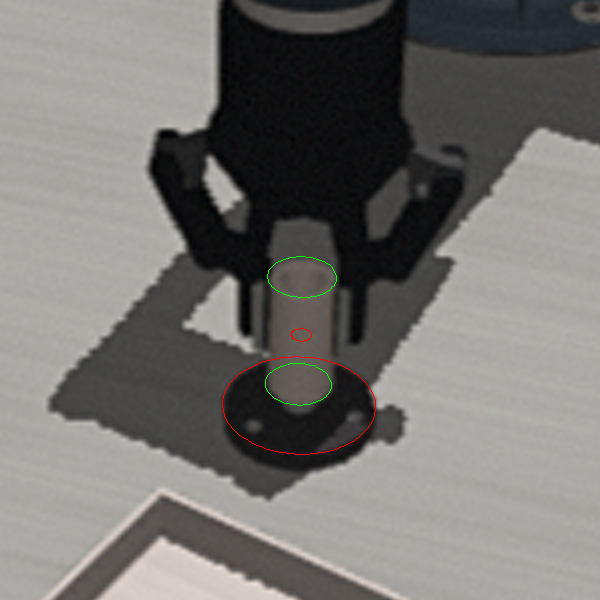

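```bash
python3 -m inch '[{"delta_pos":[0,0,-1],"rotation":[0,0,0]},{"delta_pos":[0,0,-2.5],"rotation":[0,0,0]},{"delta_pos":[0,0,-3],"rotation":[0,0,0]},{"delta_pos":[0,0,-2],"rotation":[0,0,0]},{"delta_pos":[2.5,0.4,0],"rotation":[0,0,0]},{"delta_pos":[3.5,0.5,0],"rotation":[0,0,0]},{"delta_pos":[3.5,0.6,0],"rotation":[0,0,0]},{"delta_pos":[3.5,0.6,0],"rotation":[0,0,0]},{"delta_pos":[3.6,0.56,0],"rotation":[0,0,0]},{"delta_pos":[0,0,1.5],"rotation":[0,0,0]}]'
python3 -m inch '[{"delta_pos":[0,0,2],"rotation":[0,0,0]},{"delta_pos":[0,0,2],"rotation":[0,0,0]},{"delta_pos":[0,0,1.6],"rotation":[0,0,0]},{"delta_pos":[0,0,0.8],"rotation":[0,0,0]},{"delta_pos":[0,0,0.5],"rotation":[0,0,0]},{"delta_pos":[0,0,0.2],"rotation":[0,0,0]},{"delta_pos":[0,0,0],"rotation":[0,0,0]},{"delta_pos":[0,0,0],"rotation":[0,0,0]}]'
```

```text
time_s: 9.6
eef_pos: [0.6419, 0.0312, 0.1189]
eef_rot: [0.001, 0.993, 0.115, 0.004]
wrist_force: [-0.5, 0.8, 0.2]
opening: 0.34
time_s: 10.4
eef_pos: [0.6366, 0.0313, 0.0462]
eef_rot: [0.0, 0.993, 0.115, 0.001]
wrist_force: [-0.3, -0.3, 0.2]
opening: 0.342
```

```bash
python3 -m inch '[{"delta_pos":[0,0,0.6],"rotation":[0,0,0]},{"delta_pos":[0,0,0.5],"rotation":[0,0,0]},{"delta_pos":[0,0,0.4],"rotation":[0,0,0]},{"delta_pos":[0,0,0.1],"rotation":[0,0,0]},{"delta_pos":[0,0,0],"rotation":[0,0,0]},{"delta_pos":[0,0,0],"rotation":[0,0,0]}]'
```

```text
time_s: 11.0
eef_pos: [0.636, 0.0314, 0.0293]
eef_rot: [0.0, 0.993, 0.115, 0.0]
wrist_force: [0.6, -0.1, -0.0]
opening: 0.337
```

```bash
python3 -m inch '[{"delta_pos":[0,0,0.1],"rotation":[0,0,0]},{"delta_pos":[0,0,0.05],"rotation":[0,0,0]},{"delta_pos":[0,0,0],"rotation":[0,0,0]}]'
python3 -m inch '[{"delta_pos":[0,0,0],"rotation":[0,0,0]},{"delta_pos":[0,0,0],"rotation":[0,0,0]},{"delta_pos":[0,0,0],"rotation":[0,0,0]},{"delta_pos":[0,0,-1],"rotation":[0,0,0]},{"delta_pos":[0,0,-3],"rotation":[0,0,0]},{"delta_pos":[0,0,-4],"rotation":[0,0,0]},{"delta_pos":[0,0,-4],"rotation":[0,0,0]},{"delta_pos":[0,0,-3],"rotation":[0,0,0]},{"delta_pos":[0,0,0],"rotation":[0,0,0]},{"delta_pos":[0,0,0],"rotation":[0,0,0]}]' 5
python3 - <<'E'
from h import *
cam("wrist","pics/w7.png")
E
```

```text
time_s: 11.3
eef_pos: [0.6362, 0.0314, 0.0286]
eef_rot: [0.0, 0.993, 0.115, 0.0]
wrist_force: [-1.2, 1.1, 4.9]
opening: 0.336
time_s: 12.3
eef_pos: [0.6364, 0.0314, 0.1792]
eef_rot: [0.0, 0.993, 0.115, 0.001]
wrist_force: [-0.2, 0.4, -0.7]
opening: 0.586
```

View pics/w7.png

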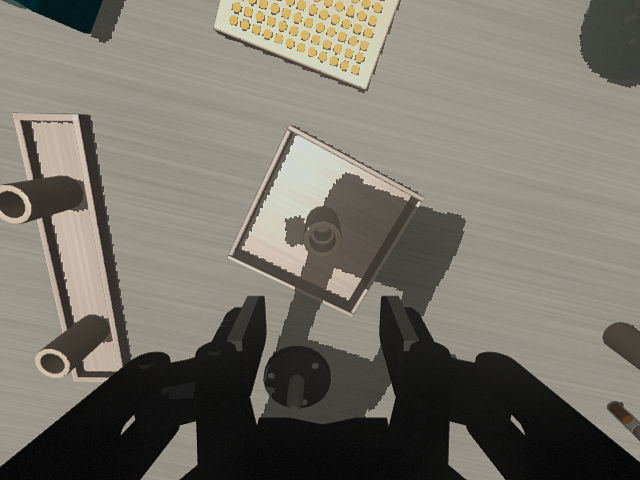

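```bash
python3 - <<'E'
from h import *
import pickle
D=pickle.load(open("D0.pkl","rb")); S,T=D["scene"][1],D["side"][1]
print(pt(S,135,360,0),pt(T,532,283,0),pt(S,85,315,0),pt(T,500,235,0)); print(pt(S,124,306,.12),pt(T,541,236,.12))
E
python3 -m inch '[{"delta_pos":[-2.0,1.5,0],"rotation":[0,0,0]},{"delta_pos":[-2.5,3,0],"rotation":[0,0,0]},{"delta_pos":[-2.5,3.5,0],"rotation":[0,0,0]},{"delta_pos":[-2.5,3.5,0],"rotation":[0,0,0]},{"delta_pos":[-2.5,3.5,0],"rotation":[0,0,0]},{"delta_pos":[0,3.5,0],"rotation":[0,0,0]},{"delta_pos":[0,3.5,0],"rotation":[0,0,0]},{"delta_pos":[0,3.5,0],"rotation":[0,0,0]},{"delta_pos":[0,3,0],"rotation":[0,0,0]},{"delta_pos":[0,1.75,0],"rotation":[0,0,0]}]' 6
python3 -m inch '[{"delta_pos":[0,0,0],"rotation":[0,0,0]},{"delta_pos":[0,0,0],"rotation":[0,0,0]},{"delta_pos":[0,0,0],"rotation":[0,0,0]}]'
python3 - <<'E'
from h import *
import pickle
im,d=cam("wrist","pics/w8.png"); pickle.dump(d,open("w8.pkl","wb"));crop(im,280,180,100,90,6,"pics/w8c.png"); print(pr(d,[.5875,-.291,.06]))
E
```

```text
[ 0.84938598 -0.17692335  0.        ] [ 0.80620468 -0.28616642  0.        ] [ 0.80453242 -0.30058884  0.        ] [ 0.85661893 -0.1631581   0.        ]
[ 0.84775662 -0.1610833   0.12      ] [ 0.78476899 -0.28669952  0.12      ]
time_s: 13.35
eef_pos: [0.5869, -0.2924, 0.1753]
eef_rot: [-0.001, 0.994, 0.114, -0.001]
wrist_force: [0.2, -0.4, -0.1]
opening: 0.7
time_s: 13.65
eef_pos: [0.5874, -0.289, 0.1766]
eef_rot: [-0.001, 0.993, 0.115, -0.001]
wrist_force: [-0.6, -0.3, 0.1]
opening: 0.706
(np.float64(325.4931515334911), np.float64(236.7702167360752))
```

View pics/w8.png

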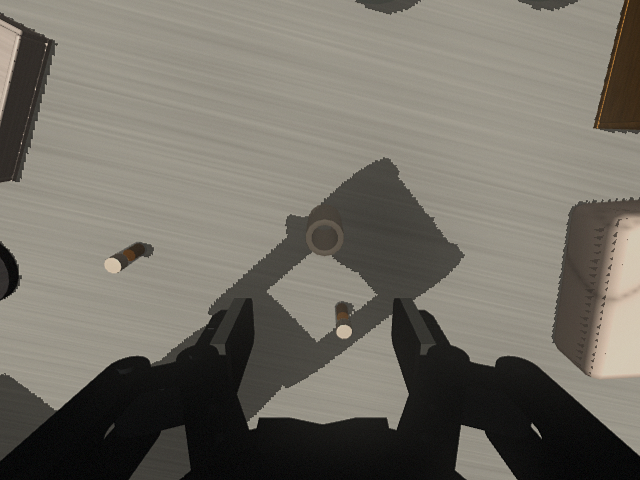

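View pics/w8c.png

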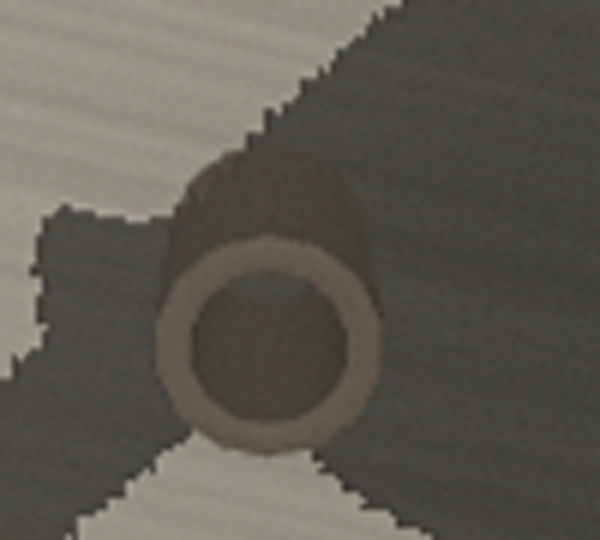

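```bash
python3 -m inch '[{"delta_pos":[-0.12,0.15,2.5],"rotation":[0,0,0]},{"delta_pos":[0,0,3],"rotation":[0,0,0]},{"delta_pos":[0,0,3],"rotation":[0,0,0]},{"delta_pos":[0,0,2.5],"rotation":[0,0,0]},{"delta_pos":[0,0,2],"rotation":[0,0,0]},{"delta_pos":[0,0,1.5],"rotation":[0,0,0]},{"delta_pos":[0,0,0.8],"rotation":[0,0,0]},{"delta_pos":[0,0,0],"rotation":[0,0,0]},{"delta_pos":[0,0,0],"rotation":[0,0,0]}]'
python3 -m inch '[{"delta_pos":[0,0,0],"rotation":[0,0,0]},{"delta_pos":[0,0,0],"rotation":[0,0,0]},{"delta_pos":[0,0,0],"rotation":[0,0,0]},{"delta_pos":[0,0,0],"rotation":[0,0,0]},{"delta_pos":[0,0,0],"rotation":[0,0,0]},{"delta_pos":[0,0,0],"rotation":[0,0,0]},{"delta_pos":[0,0,0],"rotation":[0,0,0]}]' 2
python3 -m inch '[{"delta_pos":[0,0,-1],"rotation":[0,0,0]},{"delta_pos":[0,0,-3],"rotation":[0,0,0]},{"delta_pos":[0,0,-4],"rotation":[0,0,0]},{"delta_pos":[0,0,-2],"rotation":[0,0,0]},{"delta_pos":[0,0,0],"rotation":[0,0,0]},{"delta_pos":[0,0,0],"rotation":[0,0,0]},{"delta_pos":[0,0,0],"rotation":[0,0,0]}]'
python3 - <<'E'
from h import *
cam("wrist","pics/w9.png"); print(get_obs()["eef_pos"])
E
```

```text
time_s: 14.6
eef_pos: [0.5877, -0.2924, 0.0257]
eef_rot: [0.0, 0.993, 0.115, 0.001]
wrist_force: [0.5, -0.5, 0.4]
opening: 0.7
time_s: 15.3
eef_pos: [0.5879, -0.2928, 0.0262]
eef_rot: [0.001, 0.993, 0.115, 0.001]
wrist_force: [-0.8, 1.5, 6.7]
opening: 0.336
time_s: 16.0
eef_pos: [0.586, -0.2914, 0.1229]
eef_rot: [-0.001, 0.993, 0.115, -0.001]
wrist_force: [-0.9, 0.4, -1.1]
opening: 0.336
[ 0.58598524 -0.29141177  0.12273169]
```

View pics/w9.png

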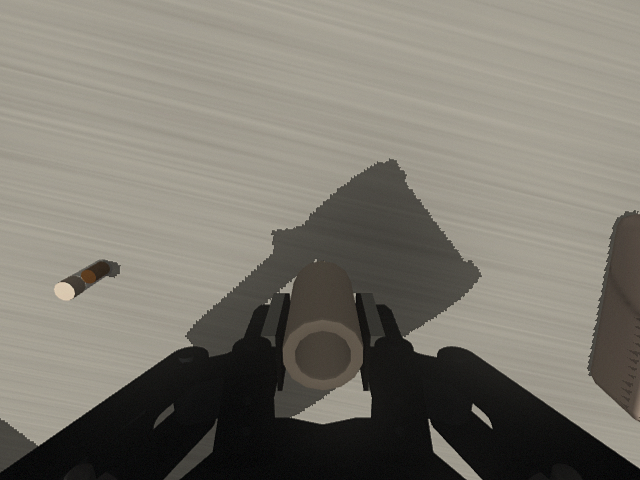

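```bash
python3 -m inch '[{"delta_pos":[-0.4,-2.4,0],"rotation":[0,0,0]},{"delta_pos":[-0.5,-3.6,0],"rotation":[0,0,0]},{"delta_pos":[-0.5,-3.8,0],"rotation":[0,0,0]},{"delta_pos":[-0.5,-3.8,0],"rotation":[0,0,0]},{"delta_pos":[-0.5,-3.8,0],"rotation":[0,0,0]},{"delta_pos":[-0.5,-3.8,0],"rotation":[0,0,0]},{"delta_pos":[-0.5,-3.8,0],"rotation":[0,0,0]},{"delta_pos":[-0.5,-3.6,0],"rotation":[0,0,0]},{"delta_pos":[-0.5,-2.6,0],"rotation":[0,0,0]},{"delta_pos":[-0.25,-1.77,0],"rotation":[0,0,0]}]'
python3 -m inch '[{"delta_pos":[0,0,1],"rotation":[0,0,0]},{"delta_pos":[0,0,1],"rotation":[0,0,0]},{"delta_pos":[0,0,0],"rotation":[0,0,0]},{"delta_pos":[0,0,0],"rotation":[0,0,0]},{"delta_pos":[0,0,0],"rotation":[0,0,0]},{"delta_pos":[0,0,0],"rotation":[0,0,0]}]'
sed -i 's/off=.0237/off=.0250/' ov.py; python3 ov.py 10
```

```text
time_s: 17.05
eef_pos: [0.4647, 0.0202, 0.1234]
eef_rot: [-0.001, 0.993, 0.115, -0.001]
wrist_force: [0.5, 0.9, 0.1]
opening: 0.332
time_s: 17.65
eef_pos: [0.4671, 0.0177, 0.105]
eef_rot: [0.0, 0.993, 0.114, 0.0]
wrist_force: [-0.2, -0.9, 0.2]
opening: 0.338
wrist [0.4671 0.0178 0.1051]
scene [0.4671 0.0179 0.1051]
side [0.467 0.018 0.105]
```

View pics/scene10.png

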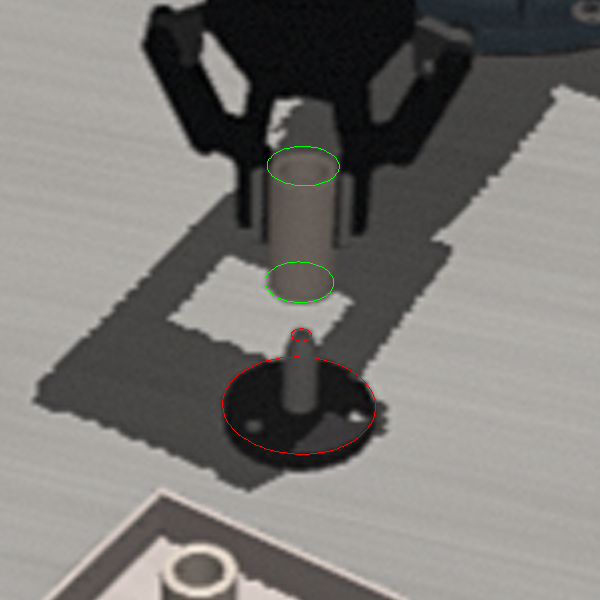

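View pics/side10.png

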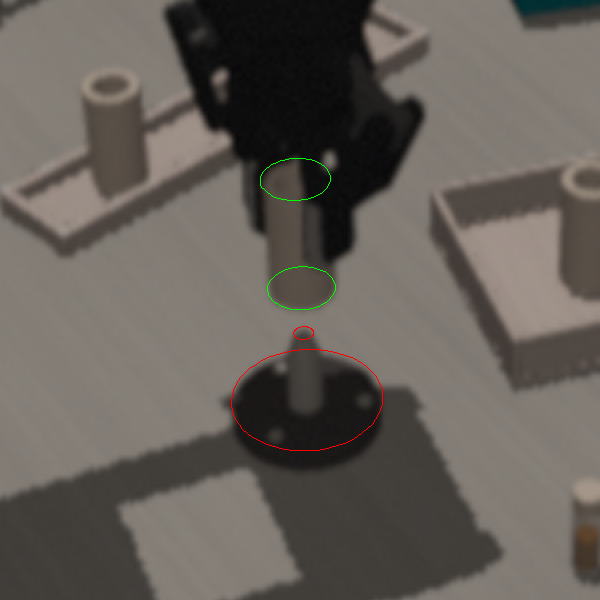

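View pics/wrist10.png

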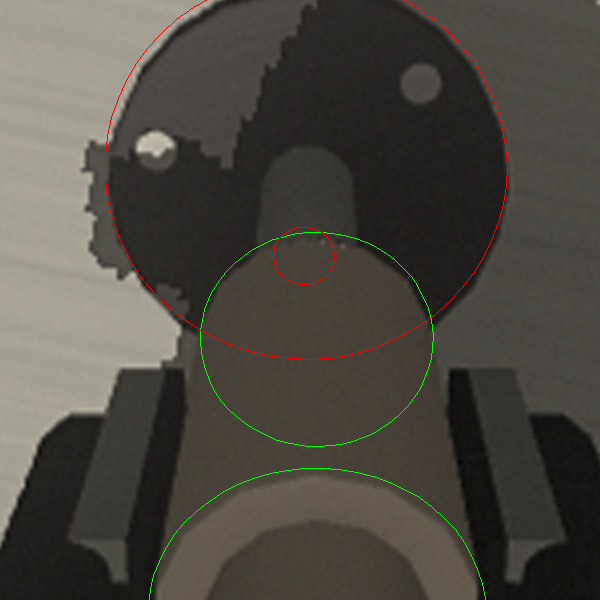

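```bash
python3 -m inch '[{"delta_pos":[0.03,-0.15,1.0],"rotation":[0,0,0]},{"delta_pos":[0,0,1.0],"rotation":[0,0,0]},{"delta_pos":[0,0,0.6],"rotation":[0,0,0]},{"delta_pos":[0,0,0.4],"rotation":[0,0,0]},{"delta_pos":[0,0,0.3],"rotation":[0,0,0]},{"delta_pos":[0,0,0.2],"rotation":[0,0,0]},{"delta_pos":[0,0,0],"rotation":[0,0,0]},{"delta_pos":[0,0,0],"rotation":[0,0,0]}]'
python3 ov.py 11
```

```text
time_s: 18.6
eef_pos: [0.4669, 0.0197, 0.07]
eef_rot: [0.0, 0.993, 0.115, 0.0]
wrist_force: [-0.3, 0.3, -0.6]
opening: 0.337
wrist [0.4669 0.0197 0.07  ]
scene [0.467  0.0197 0.0701]
side [0.4669 0.0197 0.0701]
```

View pics/scene11.png

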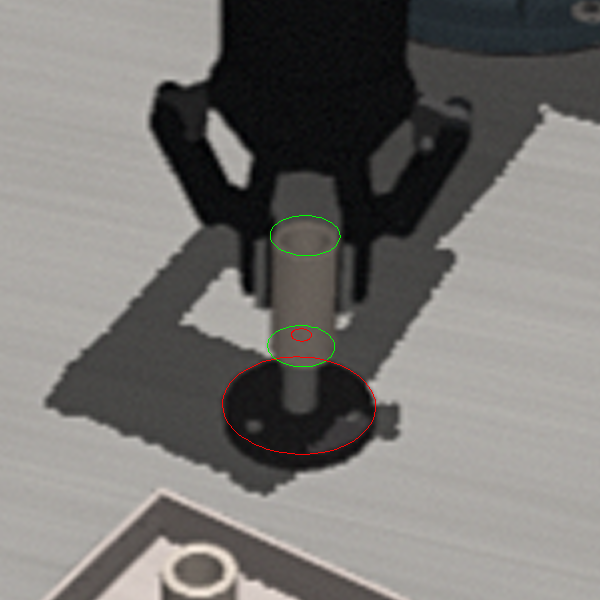

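View pics/side11.png

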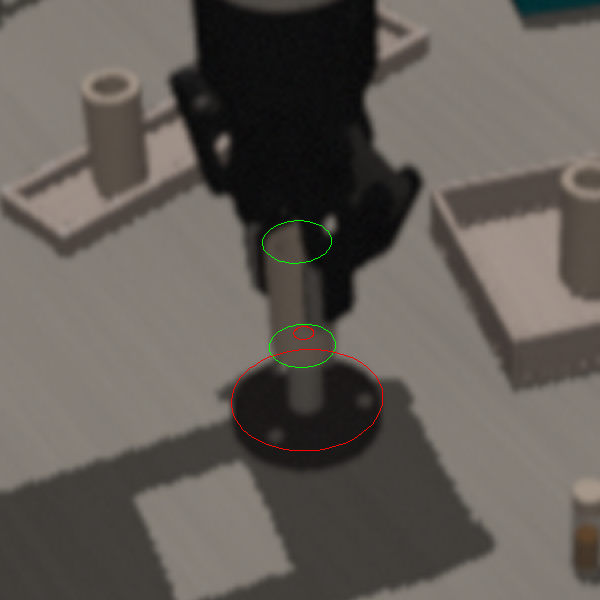

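View pics/wrist11.png

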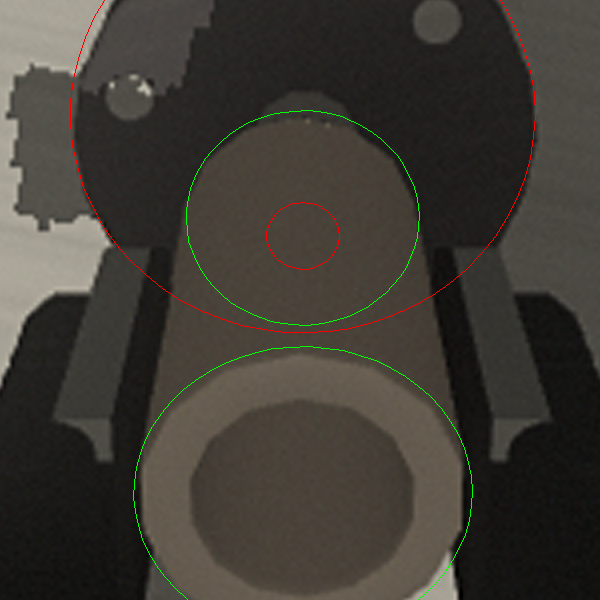

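```bash
python3 -m inch '[{"delta_pos":[0.05,0,0.4],"rotation":[0,0,0]},{"delta_pos":[0,0,0.4],"rotation":[0,0,0]},{"delta_pos":[0,0,0.3],"rotation":[0,0,0]},{"delta_pos":[0,0,0.2],"rotation":[0,0,0]},{"delta_pos":[0,0,0],"rotation":[0,0,0]}]'
python3 -m inch '[{"delta_pos":[0,0,0.2],"rotation":[0,0,0]},{"delta_pos":[0,0,0.2],"rotation":[0,0,0]},{"delta_pos":[0,0,0.2],"rotation":[0,0,0]},{"delta_pos":[0,0,0],"rotation":[0,0,0]}]'
```

```text
time_s: 19.25
eef_pos: [0.4668, 0.0199, 0.0563]
eef_rot: [-0.0, 0.993, 0.115, -0.0]
wrist_force: [0.4, 0.2, -1.2]
opening: 0.332
time_s: 19.65
eef_pos: [0.4669, 0.0199, 0.0505]
eef_rot: [-0.0, 0.993, 0.115, -0.0]
wrist_force: [0.2, 0.4, -0.6]
opening: 0.34
```

```bash
python3 -m inch '[{"delta_pos":[0,0,0.2],"rotation":[0,0,0]},{"delta_pos":[0,0,0.2],"rotation":[0,0,0]},{"delta_pos":[0,0,0.2],"rotation":[0,0,0]},{"delta_pos":[0,0,0.2],"rotation":[0,0,0]},{"delta_pos":[0,0,0],"rotation":[0,0,0]}]'
python3 -m inch '[{"delta_pos":[0,0,0.1],"rotation":[0,0,0]},{"delta_pos":[0,0,0.1],"rotation":[0,0,0]},{"delta_pos":[0,0,0.1],"rotation":[0,0,0]},{"delta_pos":[0,0,0],"rotation":[0,0,0]}]'
```

```text
time_s: 20.15
eef_pos: [0.4669, 0.0199, 0.0425]
eef_rot: [-0.0, 0.993, 0.115, -0.0]
wrist_force: [-0.1, -0.6, -1.0]
opening: 0.336
time_s: 20.55
eef_pos: [0.4671, 0.0199, 0.0397]
eef_rot: [-0.0, 0.993, 0.115, -0.0]
wrist_force: [0.2, -0.6, 0.3]
opening: 0.336
```

```bash
python3 -m inch '[{"delta_pos":[0,0,0.1],"rotation":[0,0,0]},{"delta_pos":[0,0,0],"rotation":[0,0,0]}]'
```

```text
time_s: 20.75
eef_pos: [0.4671, 0.0199, 0.0387]
eef_rot: [-0.0, 0.993, 0.115, -0.0]
wrist_force: [0.3, -0.4, -0.4]
opening: 0.34
```

```bash
python3 -m inch '[{"delta_pos":[0,0,0.1],"rotation":[0,0,0]},{"delta_pos":[0,0,0.05],"rotation":[0,0,0]},{"delta_pos":[0,0,0],"rotation":[0,0,0]}]'
python3 ov.py 12
```

```text
time_s: 21.05
eef_pos: [0.4675, 0.0199, 0.0381]
eef_rot: [0.0, 0.993, 0.115, 0.0]
wrist_force: [-3.2, 0.7, 9.8]
opening: 0.338
wrist [0.4675 0.0199 0.0381]
scene [0.4675 0.0199 0.0381]
side [0.4674 0.0199 0.0381]
```

View pics/scene12.png

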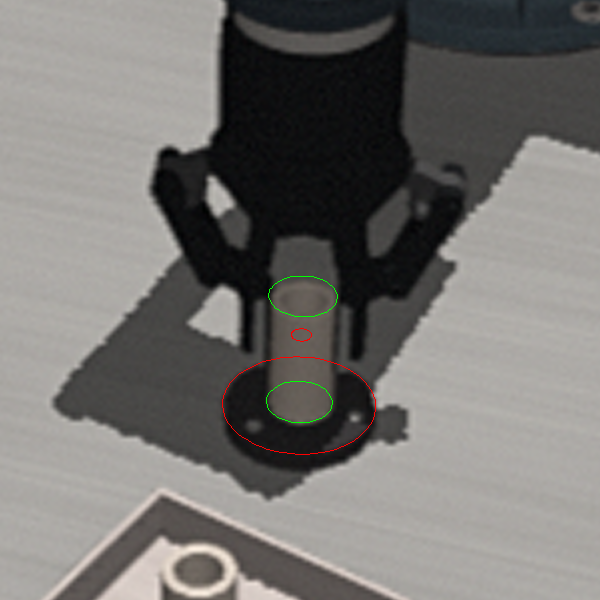

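```bash
python3 -m inch '[{"delta_pos":[0,0,-0.8],"rotation":[0,0,0]},{"delta_pos":[0,0,-2.5],"rotation":[0,0,0]},{"delta_pos":[0,0,-3.2],"rotation":[0,0,0]},{"delta_pos":[0,0,-2.5],"rotation":[0,0,0]},{"delta_pos":[1.5,-2.4,0],"rotation":[0,0,0]},{"delta_pos":[2.2,-3.5,0],"rotation":[0,0,0]},{"delta_pos":[2.4,-3.8,0],"rotation":[0,0,0]},{"delta_pos":[2.4,-3.8,0],"rotation":[0,0,0]},{"delta_pos":[2.2,-3.5,0],"rotation":[0,0,0]},{"delta_pos":[1.86,-2.94,0],"rotation":[0,0,0]}]'
python3 -m inch '[{"delta_pos":[0,0,0],"rotation":[0,0,0]},{"delta_pos":[0,0,0],"rotation":[0,0,0]},{"delta_pos":[0,0,0],"rotation":[0,0,0]},{"delta_pos":[0,0,0],"rotation":[0,0,0]}]'
python3 - <<'E'
from h import *
import pickle
D={}
for n in("wrist","scene","side"): D[n]=(*cam(n,f"pics/{n}13.png"),get_obs()["eef_pos"])
pickle.dump(D,open("D13.pkl","wb")); print(D["wrist"][2])
crop(D["scene"][0],415,140,150,150,5,"pics/s13c.png"); crop(D["side"][0],180,90,150,130,5,"pics/t13c.png")
E
```

```text
time_s: 22.2
eef_pos: [0.5445, 0.2449, 0.1276]
eef_rot: [-0.0, 0.993, 0.115, 0.0]
wrist_force: [0.2, -0.0, -1.4]
opening: 0.333
time_s: 22.6
eef_pos: [0.5438, 0.2416, 0.1273]
eef_rot: [0.0, 0.993, 0.114, -0.0]
wrist_force: [-0.6, -0.9, -0.9]
opening: 0.337
[0.54395419 0.24156296 0.1273899 ]
```

View pics/wrist13.png

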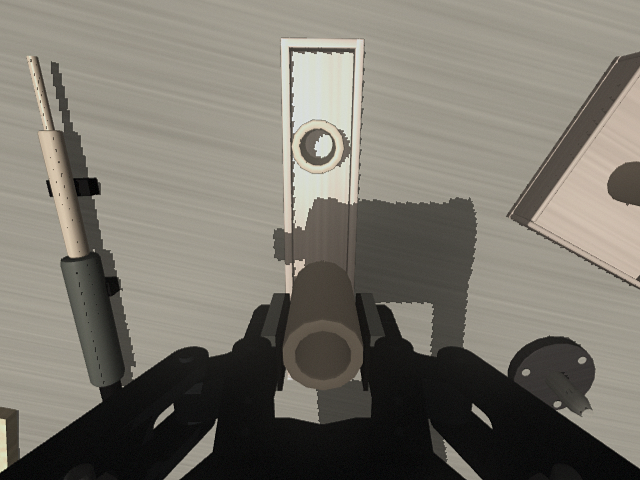

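View pics/s13c.png

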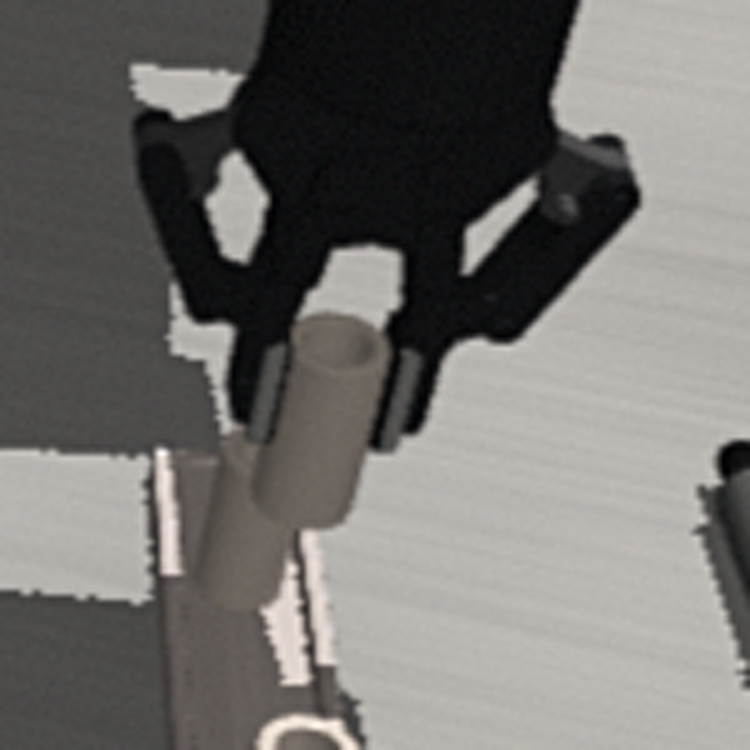

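View pics/t13c.png

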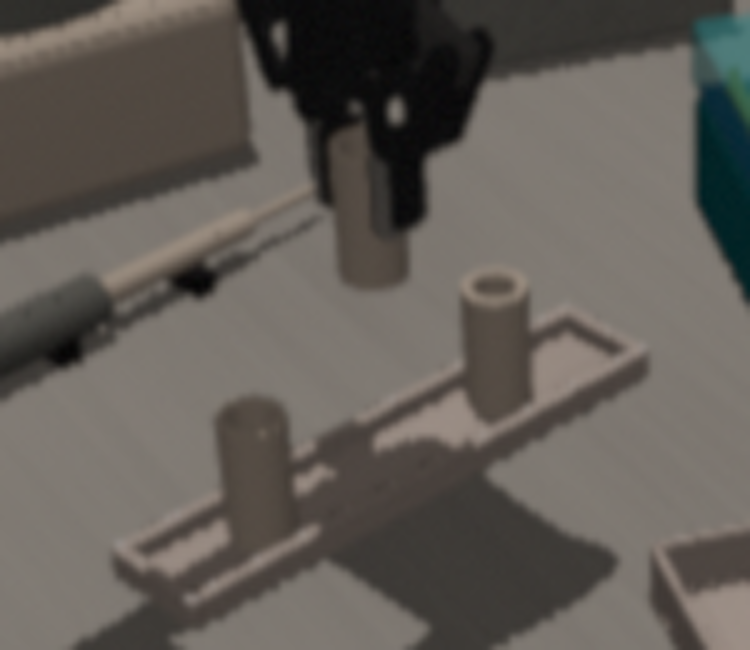

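```bash
python3 - <<'E'
from h import *
import pickle
D=pickle.load(open("D13.pkl","rb")); im,W,p=D["wrist"]; Rt=Rq(get_obs()["eef_rot"])
for n,u,v,z in [("endL",281,39,.014),("endR",364,39,.014),("N2",318,147,.064),("R",357,240,.014),("L",287,225,.014)]:
    w=pt(W,u,v,z); print(n,w.round(4),"tool",(Rt.T@(w-p)).round(4))
crop(im,260,20,130,300,2,"pics/w13c.png")
E
```

```text
endL [0.6672 0.2977 0.014 ] tool [ 0.1327 -0.0267  0.1134]
endR [0.6793 0.2458 0.014 ] tool [0.1327 0.0265 0.1134]
N2 [0.6093 0.2594 0.064 ] tool [ 0.0677 -0.0026  0.0634]
R [0.548  0.2159 0.014 ] tool [-0.0019  0.0259  0.1134]
L [0.5475 0.2696 0.014 ] tool [ 0.0097 -0.0265  0.1134]
```

View pics/w13c.png

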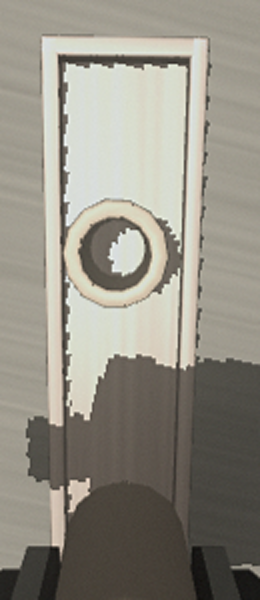

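```bash
python3 -m inch '[{"delta_pos":[0.1,0,1.5],"rotation":[0,0,0]},{"delta_pos":[0,0,2],"rotation":[0,0,0]},{"delta_pos":[0,0,2],"rotation":[0,0,0]},{"delta_pos":[0,0,1.5],"rotation":[0,0,0]},{"delta_pos":[0,0,0.8],"rotation":[0,0,0]},{"delta_pos":[0,0,0],"rotation":[0,0,0]},{"delta_pos":[0,0,0],"rotation":[0,0,0]}]'
python3 - <<'E'
from h import *
im,d=cam("scene","pics/s14.png"); crop(im,415,190,150,150,5,"pics/s14c.png")
E
```

```text
time_s: 23.45
eef_pos: [0.5454, 0.243, 0.0496]
eef_rot: [-0.0, 0.993, 0.115, 0.0]
wrist_force: [-0.9, 0.5, -0.4]
opening: 0.335
```

View pics/s14c.png

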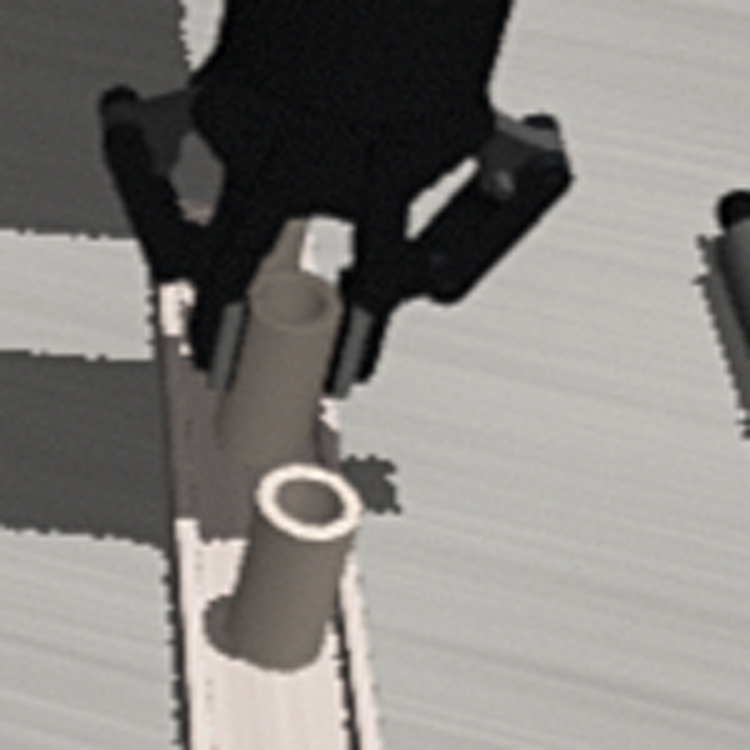

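```bash
python3 -m inch '[{"delta_pos":[0,0.08,0.6],"rotation":[0,0,0]},{"delta_pos":[0,0,0.5],"rotation":[0,0,0]},{"delta_pos":[0,0,0.4],"rotation":[0,0,0]},{"delta_pos":[0,0,0.2],"rotation":[0,0,0]},{"delta_pos":[0,0,0],"rotation":[0,0,0]},{"delta_pos":[0,0,0],"rotation":[0,0,0]}]'
```

```text
time_s: 24.1
eef_pos: [0.5452, 0.2421, 0.0323]
eef_rot: [-0.0, 0.993, 0.115, -0.0]
wrist_force: [0.5, 0.8, 0.4]
opening: 0.336
```

```bash
python3 -m inch '[{"delta_pos":[0,0,0.1],"rotation":[0,0,0]},{"delta_pos":[0,0,0.1],"rotation":[0,0,0]},{"delta_pos":[0,0,0],"rotation":[0,0,0]}]'
```

```text
time_s: 24.4
eef_pos: [0.5453, 0.2421, 0.0303]
eef_rot: [-0.0, 0.993, 0.115, 0.0]
wrist_force: [0.3, 0.4, 0.1]
opening: 0.337
```

```bash
python3 -m inch '[{"delta_pos":[0,0,0.1],"rotation":[0,0,0]},{"delta_pos":[0,0,0],"rotation":[0,0,0]}]'
```

```text
time_s: 24.6
eef_pos: [0.5454, 0.2422, 0.0302]
eef_rot: [0.0, 0.993, 0.115, 0.0]
wrist_force: [-2.3, -0.2, 5.4]
opening: 0.338
```

Contact with the lane floor at the expected height; release and retreat straight up.

```bash
python3 -m inch '[{"delta_pos":[0,0,0],"rotation":[0,0,0]},{"delta_pos":[0,0,0],"rotation":[0,0,0]},{"delta_pos":[0,0,0],"rotation":[0,0,0]},{"delta_pos":[0,0,-1],"rotation":[0,0,0]},{"delta_pos":[0,0,-3],"rotation":[0,0,0]},{"delta_pos":[0,0,-4],"rotation":[0,0,0]},{"delta_pos":[0,0,-4],"rotation":[0,0,0]},{"delta_pos":[0,0,-3],"rotation":[0,0,0]},{"delta_pos":[0,0,0],"rotation":[0,0,0]},{"delta_pos":[0,0,0],"rotation":[0,0,0]}]' 5.5
python3 -m inch '[{"delta_pos":[0,0,0],"rotation":[0,0,0]},{"delta_pos":[0,0,0],"rotation":[0,0,0]},{"delta_pos":[0,0,0],"rotation":[0,0,0]}]'
python3 - <<'E'
from h import *
im,d=cam("wrist","pics/w15.png"); print(get_obs()["eef_pos"])
im,d=cam("side","pics/t15.png"); crop(im,180,120,250,190,3,"pics/t15c.png")
im,d=cam("scene","pics/s15.png")
E
```

```text
time_s: 25.6
eef_pos: [0.5457, 0.2422, 0.1806]
eef_rot: [-0.0, 0.993, 0.115, 0.001]
wrist_force: [0.3, 0.4, -0.0]
opening: 0.642
time_s: 25.9
eef_pos: [0.5445, 0.2419, 0.1779]
eef_rot: [0.0, 0.993, 0.115, -0.001]
wrist_force: [-0.5, 0.0, 0.4]
opening: 0.643
[0.54463596 0.24193156 0.17810274]
```

View pics/w15.png

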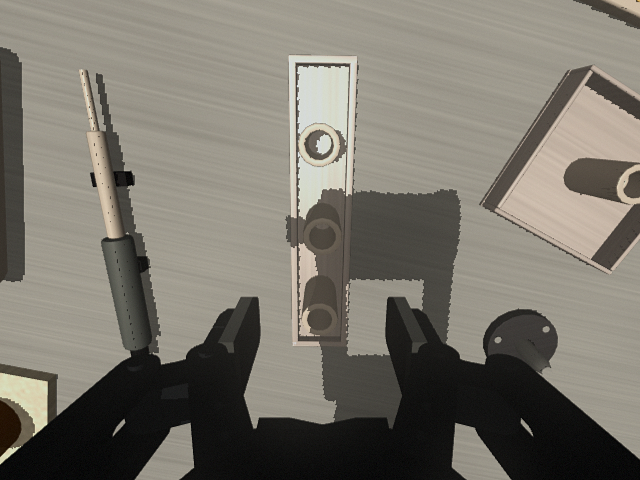

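View pics/t15c.png

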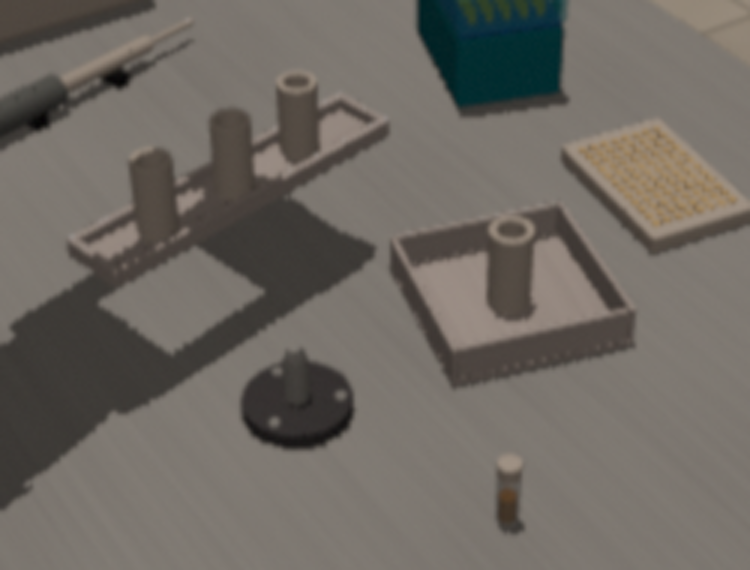

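View pics/s15.png

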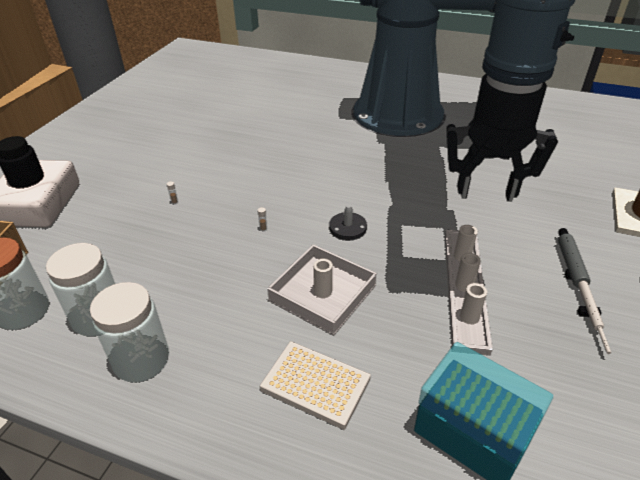

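All three stand upright in the lane with the good one in the middle (wrist ~(321,236)). The reject stands in the tray, and the vials and stored sleeves are where they were. The gripper is clear.

```bash
python3 -c "
from bench import *
print(hand_in())"
```

```text
the job is handed in; nothing more can be done
None
```

Both sleeves were checked on the gauge, one at a time. The job was handed in at about 26 s of the 72 s allowed; the hand-in gives no verdict.

- **Reject:** the sleeve that stood nearer the robot stopped about 12–13 mm above the flange, at about 18 N. The wrist camera also showed the narrow waist inside its bore. It is standing in the square tray.
- **Good:** the other sleeve slid fully home onto the flange, with about 10 N at contact. It is standing upright in the lane gap, between the fences and near the middle.

**Last checks:** the final pictures from all three cameras showed:
- both sleeves upright in their places;
- the stored sleeves and vials standing where they were at the start;
- the open gripper clear of everything.

**Disagreements:** the scene and side cameras differed by about 5 mm or more in y, so I averaged them and refined with the wrist camera. There was some sideways force, up to about 9 N, while the reject sat on the taper. It suggested a millimetre or so of offset from where the pictures placed the sleeve, but no force reading came near 40 N.

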